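# Get the budgie's supper ready

## Robot

A 7-joint arm with a two-finger parallel gripper is mounted at the origin on the work surface. World frame = base frame: x ahead of the robot, y to its left, z up, the work surface at z = 0. Lengths are in m, angles in rad, forces in N, time in s.
With the tool pointing down it reaches from about 0.4 to 0.85 m from the base axis. Payload 6.9 kg.
Tool frame: the origin (TCP) lies at the very end of the fingers, on their centre line; the grasp point (between the pads) lies 19 mm behind it; z points along the fingers, y is the line along which they close (so a half turn about z gives the same grasp; the last joint's range is limited). The gripper opens to 85 mm and grips with 20 to 120 N. Pads are 22 mm wide; open, the fingers measure 114 mm over their backs; the gripper's body (76 mm by 85 mm) begins 54 mm behind the grasp point. The pads swing forward as they close: fully open they stand 13 mm farther back than shut.
Start: joints at [1.327, 0.507, -0.238, 1.5, 0.126, 1.149, -0.155], TCP at [0.214, -0.587, 0.208] pointing down, gripper open.
Joint ranges: [-3.08, 3.08], [-0.24, 2.05], [-1.43, 1.35], [0, 2.5], [-1.52, 4.66], [0.17, 1.96], [-2.89, 2.89]. Speed limits (rad/s): [2.39, 2.39, 3.14, 3.14, 3.14, 3.14, 3.14].

## Interface

Orientations are given as [roll, pitch, yaw] about the fixed x, y, z axes, in that order (R = Rz(yaw) Ry(pitch) Rx(roll)).
In Python, from plant import get_obs, vision, ticket, spotter gives the robot as it stands. The module is installed in compiled form; this text tells all that it offers.
- The arm moves only by the tool move_arm, never from a script. Its argument "deltas" is a list of rows, each a list of 6 numbers: the shift along the tool's x, y, z in mm, then the turn, a rotation vector about the tool's x, y, z in degrees. In form: [[x, y, z, rx, ry, rz], ...]. A call has 1 to 12 rows; each row shifts and turns the commanded pose from where the row before left it, along the tool's axes as they then stand; what a row does not reach is not made up. A row lasts 1/10 s, in which the tool goes at most 50 mm and 8.59 degrees, less where a joint would pass 70% of its speed; a pose out of reach is approached as far as the arm can. A call with a gripper value outside its range is refused whole. "grip" is the finger opening in mm, from 0 to 85.4, set as the call begins (left out, the last holds). The fingers move at their own pace and stop on an object; the grip force is fixed at half the most. Time passes only in rows, so rows that do not move let the fingers close. It gives the time, the measured TCP pose, the force, the opening and the grip force at its end, in the units of the state.
- get_obs(): the state, without advancing time (a new reading comes with each control period).
- vision.get_image(name): name is "side" or "top"; returns a dict with "color" (384x512x3 uint8, blue, green, red), "range_z" (384x512 float32, m along the optical axis (not along the pixel's ray), 0 where there is no reading), "camera_matrix" (3x3 intrinsics, pixels), "dist_coeffs" ([k1, k2, p1, p2, k3] as OpenCV has them; the pictures are not rectified), "view" (4x4, takes a point from world to camera coordinates). Camera axes: x right, y up, looking along -z (the intrinsics and any distortion apply to the point x, -y, -z); pixel columns grow to the right and rows downward; lengths in m; the calibration is good to about 2 mm. A picture is of the moment at which its call begins.
- ticket.sign_off(): hands the job in; it is judged then, once.
Trained networks look in the newest picture that a camera, given by its name, has taken for a name from the list of things; names that differ only in an ending like _2 or _b are one class to them, and where a whole thing is asked for, a point or a joint stands for the part that bears it (a point fixed in the world has none). Each returns a list of dicts, best first, with "score" (0 to 1); they miss things now and then, are a little off and sometimes report something else, mostly with a low value. They report only what shows in the picture. A call takes as long as a camera call. They do not tell look-alikes from the thing itself.
- spotter.silhouettes(camera, target): "mask" (384x512 bool, what is visible of it) and "bbox" ([left, top, width, height] in pixels, round what is visible of it).
The state is a dict: "clock": time; "q": joint angles; "qd": joint speeds; "joint_efforts": joint torques, N m; "tcp_pos": TCP position; "tcp_rot": TCP orientation; "wrist_force": force on the tool from outside, world axes, zero at the start; "wrist_torque": the same for the moment, N m; "opening": opening from 0.0 (shut) to 1.0 (fully open); "grasp_force": force on a finger pad.
Only numpy, scipy, OpenCV 4.12 (cv2) and the standard library are available. Lean on these libraries where they do the work, as an engineer would, in place of code of your own. Each camera call takes 0.05 s, during which the arm holds its last target. There are 200 camera calls.

## Task

Slide the feed box's clear cover fully open to its stop, and use the steel scoop to scoop up all the seed nuggets and tip them into the pink saucer; the gripper's fingers must never touch a nugget. Then slide the cover fully shut to its stop, stand the scoop back on its terracotta tile, and set every amber jar upright on the wooden board, without tipping any over. Leave the perch, cuttlebone, bottle and chew ring undisturbed, and look after a jar that gets knocked aside.

Things in the scene. Friction and masses are not known exactly. Their poses are not given: they have to be found in the camera images.
- feed_box: Grey fixed feed box. Origin: underside, centre of its open tray. Tray inside: 94 mm along x, 220 mm along y, floor 5 mm up; walls 6 mm thick, tops 45 mm up. At x +53 to +159 mm a solid deck, 45 mm high, where the cover parks. The nuggets start in the half of the tray towards the box's -y; the +y half is empty.
- cover (a joint): Clear sliding cover of the feed box, a 4 mm sheet 47 to 51 mm above the table. Slides along the box's x, away from the robot. 0 = fully closed over the tray (stop), 0.105 m = fully open (stop). Needs about 1.5 N.
- cover_grip (a point): Middle of the top of the white upright fin on the cover, 83 mm above the table; the fin is 18 mm thick along the box's x, 60 mm along y and 32 mm tall. It moves with the cover.
- scoop: Steel scoop standing on a terracotta tile. Origin: underside. +x points to its open nose. Floor 2.5 mm thick, x -55 to +55 mm (nose edge +55); 82 mm wide, 78 inside; side walls 28 mm high end at x +28, back wall inside at x -32. Upright wooden grip at the rear: centred at x -45 mm, y 0, 18 mm thick along x, 44 mm along y, top 115 mm above the underside.
- tile: Flat fixed terracotta tile, 150 (x) by 130 (y) by 8 mm, the scoop's resting place. Origin: underside centre (top at +8 mm).
- saucer: Round pink ceramic saucer, loose, rim radius 70 mm, rim 32 mm high, flat inner floor of radius about 43 mm 5 mm up. Origin: underside centre.
- board: Fixed flat wooden board, 150 (x) by 280 (y) by 8 mm. Origin: underside centre (top at +8 mm).
- nugget0: Pressed seed nugget (two to four present), a chunky roundish piece 32 mm across and 31 mm tall. Origin: its centre.
- nugget1: Pressed seed nugget (two to four present), a chunky roundish piece 32 mm across and 31 mm tall. Origin: its centre.
- nugget2: Pressed seed nugget (two to four present), a chunky roundish piece 32 mm across and 31 mm tall. Origin: its centre.
- nugget3: Pressed seed nugget (two to four present), a chunky roundish piece 32 mm across and 31 mm tall. Origin: its centre.
- jar0: Squat amber jar with a steel lid, full (two or three present), 62 mm across for the lower 42 mm, lid 57 mm across, 56 mm tall overall, standing on the left of the table. Origin: underside centre; z up along the jar.
- jar1: Squat amber jar with a steel lid, full (two or three present), 62 mm across for the lower 42 mm, lid 57 mm across, 56 mm tall overall, standing on the left of the table. Origin: underside centre; z up along the jar.
- jar2: Squat amber jar with a steel lid, full (two or three present), 62 mm across for the lower 42 mm, lid 57 mm across, 56 mm tall overall, standing on the left of the table. Origin: underside centre; z up along the jar.
- perch: Short natural branch perch, 150 mm long, lying on the table: not to be disturbed. Origin: underside centre.
- cuttlebone: Flat pale cuttlebone, 50 by 120 by 18 mm: not to be disturbed. Origin: underside centre.
- spray: Small bottle, 56 mm across, 150 mm tall: not to be disturbed. Origin: underside centre.
- chew_ring: Wooden chew ring, 76 mm across, 16 mm high: not to be disturbed. Origin: underside centre.
Things that resemble listed ones, but are neither listed nor needed, are in the scene too. What is shaped like the scoop but blue, purple or yellow is not meant.

How it is judged:
On the way, in this order (a step that is already met when the one before it is completed fails the run):
1. the cover has been slid fully open (value of joint cover above 0.098 m), for 0.2 s.
2. all the nuggets lie in the saucer (horizontal distance between each of nugget0, nugget1, nugget2, nugget3 and saucer below 0.06 m and z of nugget0 in the frame of saucer between 0.005 and 0.048 m and z of nugget1 in the frame of saucer between 0.005 and 0.048 m and z of nugget2 in the frame of saucer between 0.005 and 0.048 m and z of nugget3 in the frame of saucer between 0.005 and 0.048 m), for 0.3 s.
3. the cover has been slid fully shut (value of joint cover below 0.007 m), for 0.2 s.
At the end, for the whole second after the job is handed in: All nuggets at rest inside the level saucer (within 60 mm of its axis); cover within 7 mm of shut; scoop standing level on the tile (origin within 55 mm in x, 50 mm in y of its centre); every jar upright and at rest on the board (axis within 65 mm in x, 130 mm in y of its centre) (all of step 2 and linear speed of each of nugget0, nugget1, nugget2, nugget3 below 0.05 m/s and x of jar0 in the frame of board between -0.065 and 0.065 m and y of jar0 in the frame of board between -0.13 and 0.13 m and z of jar0 in the frame of board between 0.003 and 0.013 m and angle between each of jar0, jar1, jar2, saucer's own z axis and vertical below 0.1 rad and linear speed of each of jar0, jar1, jar2, scoop below 0.03 m/s and x of jar1 in the frame of board between -0.065 and 0.065 m and y of jar1 in the frame of board between -0.13 and 0.13 m and z of jar1 in the frame of board between 0.003 and 0.013 m and x of jar2 in the frame of board between -0.065 and 0.065 m and y of jar2 in the frame of board between -0.13 and 0.13 m and z of jar2 in the frame of board between 0.003 and 0.013 m and value of joint cover below 0.007 m and x of scoop in the frame of tile between -0.055 and 0.055 m and y of scoop in the frame of tile between -0.05 and 0.05 m and z of scoop in the frame of tile below 0.014 m and angle between scoop's own z axis and vertical below 0.12 rad); the robot touches nothing.
It fails at once if a finger touches a nugget (contact force between the fingers and nugget0 above 0.5 N or contact force between the fingers and nugget1 above 0.5 N or contact force between the fingers and nugget2 above 0.5 N or contact force between the fingers and nugget3 above 0.5 N).
It fails at once if a jar is tipped over (angle between any of jar0, jar1, jar2's own z axis and vertical above 0.8 rad).
It fails at once if a bystander is moved by more than 30 mm (distance of any of perch, cuttlebone, spray, chew_ring from where it was at the start of the episode above 0.03 m).
Of nugget0, nugget1, nugget2, nugget3 only 2 to 4 are there at a start; the rules pass over those that are not, and their reading is None.
Of jar0, jar1, jar2 only 2 to 3 are there at a start; the rules pass over those that are not, and their reading is None.
At some moment in a run one of jar0, jar1, jar2 may be knocked a few centimetres aside while the robot is not near it.
It also fails if it takes over 200 s, if anything falls off the work surface, if the arm or the gripper's body presses on something with over 40 N, if the wrist force passes 120 N, or if a joint passes its speed limit or range.

## Working session

There is one attempt and no reset: what is moved stays moved. The work goes in short steps, Python scripts to look and compute and a tool call to move; the robot and the scene stay as the last step left them, time stands still between calls to the robot, and variables do not carry over. Pictures are saved under pics/ and viewed, at most 14 in all, crops included, and the job is handed in when it is done.

Besides the shell and the picture viewer there is one more tool, called as name(argument=value, ...), one argument or row to a line, values as JSON. move_arm: Moves the arm, as the interface text tells. Its arguments: {"type":"object","properties":{"deltas":{"type":"array","items":{"type":"array","items":{"type":"number"}}},"grip":{"type":"number"}},"required":["deltas"]}

```bash
mkdir -p pics; cat > h.py <<'E'
import numpy as np, cv2
from plant import get_obs, vision, ticket, spotter
def shot(n):
    return vision.get_image(n)
def cloud(im, mask=None):
    r=im["range_z"]; v,u=np.nonzero((r>0) if mask is None else (mask&(r>0)))
    p=cv2.undistortPoints(np.c_[u,v].astype(np.float64)[:,None],im["camera_matrix"],np.array(im["dist_coeffs"]))[:,0]
    z=r[v,u]; c=np.c_[p[:,0]*z,-p[:,1]*z,-z,np.ones(len(z))]
    return (c@np.linalg.inv(im["view"]).T)[:,:3],u,v
def xyzmap(im):
    P,u,v=cloud(im); m=np.full(im["range_z"].shape+(3,),np.nan); m[v,u]=P; return m
E
python3 - <<'E'
from h import *
for n in("top","side"):
    im=shot(n); cv2.imwrite(f"pics/{n}0.png",cv2.resize(im["color"],(800,600)))
    m=xyzmap(im)
    for t in "feed_box cover_grip scoop tile saucer board nugget0 jar0 perch cuttlebone spray chew_ring".split():
        for d in spotter.silhouettes(n,t)[:5]:
            P=m[d["mask"]]; P=P[~np.isnan(P[:,0])]
            if len(P): print(n,t,round(d["score"],2),d["bbox"],np.percentile(P,[3,50,97],axis=0).round(3).tolist())
print(get_obs())
E
```

```text
top feed_box 0.9 [162.9, 160.2, 67.6, 61.3] [[0.419, 0.027, 0.023], [0.517, 0.137, 0.048], [0.62, 0.249, 0.061]]
top cover_grip 0.66 [167.0, 186.4, 61.6, 28.5] [[0.429, 0.031, 0.042], [0.474, 0.134, 0.051], [0.522, 0.24, 0.081]]
top scoop 0.89 [352.0, 226.4, 40.6, 32.6] [[0.279, -0.556, -0.005], [0.321, -0.512, 0.004], [0.36, -0.452, 0.115]]
top scoop 0.88 [151.7, 231.8, 36.1, 37.4] [[0.253, 0.189, -0.006], [0.308, 0.24, 0.004], [0.352, 0.286, 0.116]]
top scoop 0.69 [293.3, 247.4, 39.0, 33.1] [[0.193, -0.334, -0.005], [0.233, -0.292, 0.004], [0.279, -0.237, 0.117]]
top scoop 0.67 [235.3, 186.1, 29.6, 39.0] [[0.396, -0.093, 0.002], [0.451, -0.053, 0.012], [0.495, -0.016, 0.124]]
top tile 0.9 [232.9, 191.1, 34.0, 42.4] [[0.366, -0.124, -0.002], [0.419, -0.085, 0.008], [0.508, 0.006, 0.018]]
top tile 0.38 [234.3, 134.7, 76.1, 45.1] [[0.569, -0.278, -0.001], [0.641, -0.146, 0.008], [0.714, -0.017, 0.016]]
top tile 0.38 [119.6, 185.1, 15.9, 20.5] [[0.477, 0.364, 0.012], [0.501, 0.388, 0.053], [0.528, 0.418, 0.062]]
top saucer 0.68 [295.2, 188.0, 38.0, 38.3] [[0.392, -0.357, -0.002], [0.45
[... 3589 characters left out ...]
 1.32647963,  0.50755203, -0.23756963,  1.50020579,  0.12574524,
        1.14891308, -0.15479727]), 'qd': array([-8.70220868e-04,  4.99667255e-04,  7.51808027e-04,  1.57030701e-05,
        8.76453835e-04,  6.97827634e-05,  9.04705476e-04]), 'joint_efforts': array([-1.14688315e-03, -6.20373058e+01, -2.18504749e+00, -2.49961799e+01,
        1.40849545e-02,  2.39315799e-03,  9.86352632e-06]), 'tcp_pos': array([ 0.21414208, -0.58714947,  0.20843959]), 'tcp_rot': array([-3.14149769e+00,  4.28680286e-05,  3.49788346e-01]), 'wrist_force': array([ 1.29417316, -0.1773667 , -0.11582081]), 'wrist_torque': array([ 0.04217175, -0.04775357, -0.03313846]), 'grasp_force': 0.0, 'opening': 1.0029892135091891}
```

View pics/top0.png

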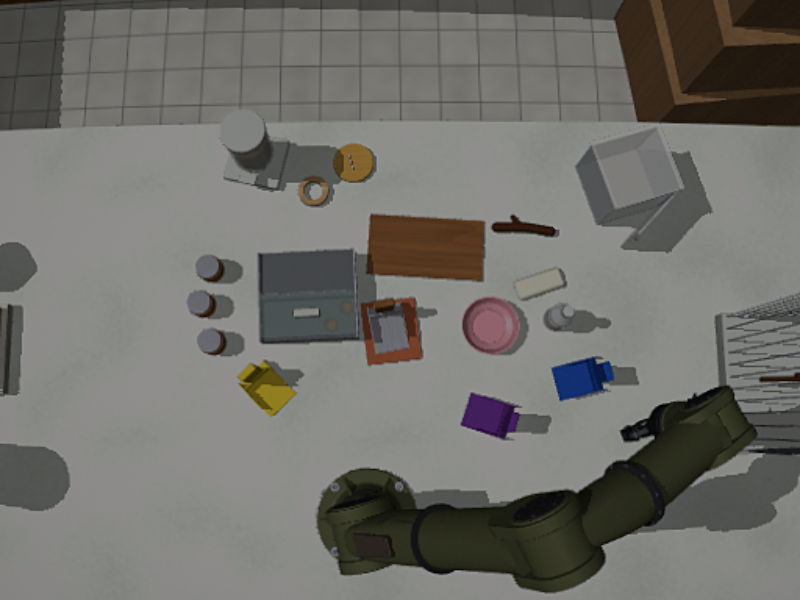

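View pics/side0.png

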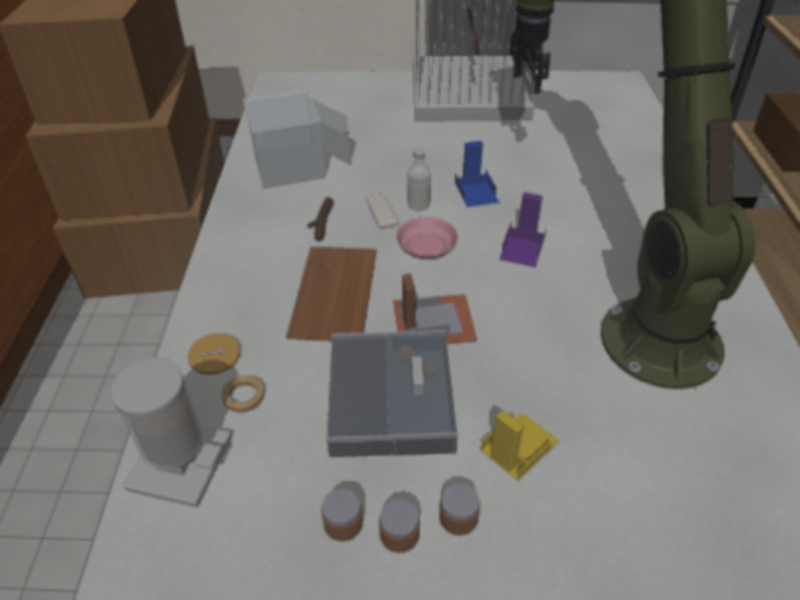

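The top picture shows four scoop-shaped things: yellow (267,388), purple (489,416), blue (582,378), and a steel one with a wooden grip on the terracotta tile (390,328). The steel one fits the description. I'll confirm that in a crop and measure the poses.

```bash
python3 - <<'E'
from h import *
a=shot("top"); b=shot("side")
A=cv2.resize(a["color"][150:240,155:275],(800,600),interpolation=cv2.INTER_CUBIC)
cv2.imwrite("pics/crop1.png",A)
B=cv2.resize(b["color"][165:300,200:320],(533,600),interpolation=cv2.INTER_CUBIC)
cv2.imwrite("pics/crop2.png",B)
PA=cloud(a)[0]; PB=cloud(b)[0]
def sel(P,x0,x1,y0,y1,z0,z1):
    return P[(P[:,0]>x0)&(P[:,0]<x1)&(P[:,1]>y0)&(P[:,1]<y1)&(P[:,2]>z0)&(P[:,2]<z1)]
def rect(nm,P):
    if len(P)<4: print(nm,len(P));return
    r=cv2.minAreaRect(P[:,:2].astype(np.float32)*1000); print(nm,len(P),np.round(r[0],1),np.round(r[1],1),round(r[2],1),"med",np.median(P,axis=0).round(4))
for n,P in(("T",PA),("S",PB)):
    rect(n+"box",sel(P,.38,.66,.015,.28,.038,.056))
    rect(n+"fin",sel(P,.42,.53,.03,.25,.072,.1))
    rect(n+"grip",sel(P,.35,.56,-.14,.015,.105,.14))
    rect(n+"scoopwalls",sel(P,.35,.56,-.14,.015,.03,.045))
    rect(n+"scoop",sel(P,.35,.56,-.115,.015,.0155,.04))
    rect(n+"tile",sel(P,.35,.56,-.14,.015,.005,.045))
    rect(n+"board",sel(P,.55,.73,-.29,.01,.005,.013))
    rect(n+"sauc",sel(P,.37,.53,-.38,-.21,.024,.045))
    for i,(x,y) in enumerate([(.585,.37),(.501,.39),(.412,.362)]): 
        Q=sel(P,x-.05,x+.05,y-.045,y+.06,.05,.07); rect(n+"jar%d"%i,Q)
E
```

```text
Tbox 3109 [520.7 137.7] [211.6 235.5] 1.8 med [0.5258 0.1378 0.0477]
Tfin 81 [473.2 134.2] [58.4 16.1] 88.4 med [0.4729 0.1333 0.0829]
Tgrip 68 [487.3 -44.6] [18.5 43.4] 10.9 med [ 0.4869 -0.0456  0.1215]
Tscoopwalls 54 [456.3 -50.7] [79.7 83.8] 12.5 med [ 0.4741 -0.0476  0.0366]
Tscoop 146 [434.5 -52. ] [136.8 112.4] 5.2 med [ 0.4469 -0.0604  0.018 ]
Ttile 1146 [454.4 -62.6] [153.5 207.2] 89.6 med [ 0.436  -0.0638  0.0098]
Tboard 1770 [ 639.8 -140.1] [299.7 179. ] 90.0 med [ 0.6377 -0.1463  0.0084]
Tsauc 232 [ 448. -296.] [133.5 134.6] 42.0 med [ 0.4489 -0.2988  0.0292]
Tjar0 175 [588.9 374.1] [55.7 57.3] 0.4 med [0.5895 0.3726 0.0558]
Tjar1 163 [504.8 392. ] [53.7 51.9] 46.6 med [0.5048 0.3923 0.0555]
Tjar2 183 [414.6 364.5] [56.1 55.2] 63.6 med [0.4151 0.3655 0.0561]
Sbox 5146 [520.6 136.7] [212.9 238.1] 2.2 med [0.526  0.1547 0.0497]
Sfin 134 [473.8 136.3] [17.6 60.2] 2.8 med [0.4735 0.1414 0.0848]
Sgrip 102 [488.2 -43. ] [18.  49.4] 9.3 med [ 0.488  -0.0352  0.1238]
Sscoopwalls 139 [457.3 -50.3] [80.6 87.6] 11.0 med [ 0.4614 -0.0223  0.0361]
Sscoop 255 [437.9 -57.3] [132.5  94.8] 7.4 med [ 0.4526 -0.0491  0.0288]
Stile 1184 [454.6 -63.1] [153.9 207.5] 89.6 med [ 0.4221 -0.0632  0.0123]
Sboard 2364 [ 639.1 -140. ] [299.5 178.8] 89.6 med [ 0.6447 -0.1317  0.0104]
Ssauc 231 [ 444.3 -295.6] [135.5 135.4] 29.9 med [ 0.447  -0.3246  0.0301]
Sjar0 440 [591.5 375.3] [54.1 56.4] 43.5 med [0.5905 0.3776 0.0577]
Sjar1 475 [504.3 394.6] [55.3 54.8] 89.4 med [0.5042 0.396  0.0574]
Sjar2 437 [412.6 367.8] [54.6 53.8] 88.1 med [0.4129 0.3692 0.0576]
```

View pics/crop1.png

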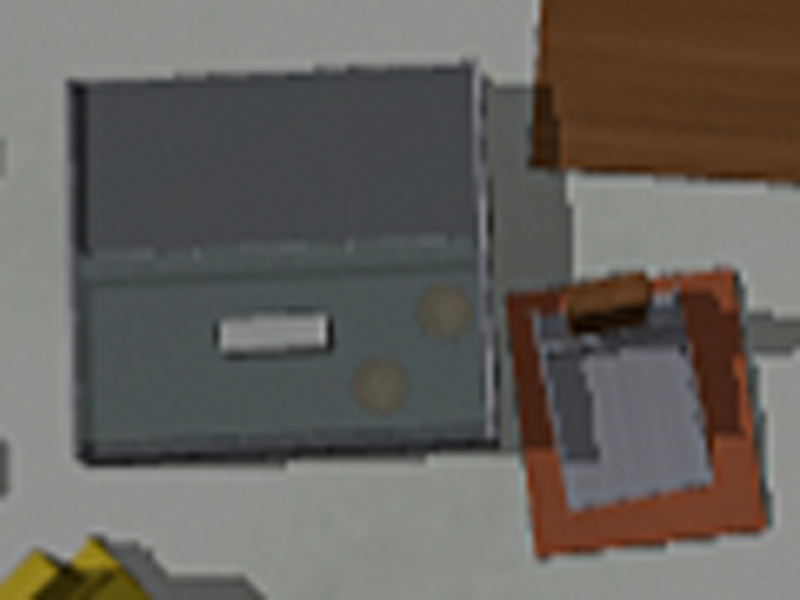

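View pics/crop2.png

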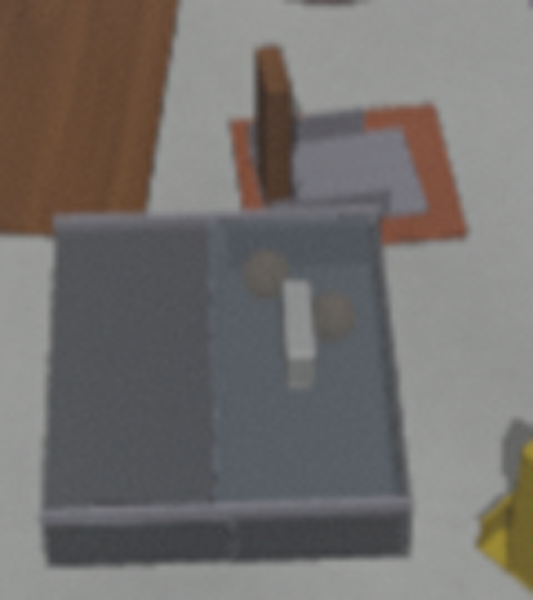

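The crops confirm the steel scoop with the wooden grip on the terracotta tile: grip near crop (610,300), nose towards the robot. Two nuggets show under the cover, at crop (445,310) and (380,385). Next I'll work out their positions and the first move.

```bash
cat >> h.py <<'E'
from scipy.spatial.transform import Rotation as Ro
def down(psi,tilt=0):
    "tool down, yaw psi deg, then turned tilt deg about tool x"
    return Ro.from_euler('z',psi,degrees=True)*Ro.from_euler('x',180+tilt,degrees=True)
def plan(x,y,z,psi=None,tilt=0):
    o=get_obs(); R=Ro.from_euler('xyz',o["tcp_rot"]); p=o["tcp_pos"]
    t=R.inv().apply(np.array([x,y,z])-p)*1000; print("t",round(o["clock"],1),"pos",p.round(4),"tool shift mm",t.round(1),"rows",np.ceil(np.linalg.norm(t)/50))
    if psi is not None: print("turn deg",np.degrees((R.inv()*down(psi,tilt)).as_rotvec()).round(2))
    print("q",o["q"].round(3).tolist(),"F",o["wrist_force"].round(2),"open",round(o["opening"],3))
def ray(im,u,v,z):
    p=cv2.undistortPoints(np.array([[[u,v]]],float),im["camera_matrix"],np.array(im["dist_coeffs"]))[0,0]
    C=np.linalg.inv(im["view"]); d=C[:3,:3]@np.array([p[0],-p[1],-1]); o=C[:3,3]; return o+d*(z-o[2])/d[2]
E
python3 - <<'E'
from h import *
a=shot("top"); b=shot("side")
c,s=np.cos(np.radians(2)),np.sin(np.radians(2))
for im,pts in((a,[(221.7,196.5),(212,207.7)]),(b,[(200+265*.225,165+272*.225),(200+333*.225,165+315*.225)])):
    for u,v in pts:
        p=ray(im,u,v,.021); d=p[:2]-[.4677,.1354]; print(p.round(4),"box",(d@[c,s]).round(4),(d@[-s,c]).round(4))
plan(.447,-.296,.27,57)
E
```

```text
[0.4939 0.0444 0.021 ] box 0.023 -0.0919
[0.4522 0.0804 0.021 ] box -0.0174 -0.0544
[0.4926 0.0437 0.021 ] box 0.0216 -0.0926
[0.4493 0.0807 0.021 ] box -0.0203 -0.054
t 1.5 pos [ 0.2142 -0.5872  0.2085] tool shift mm [ 318.5 -193.7  -61.5] rows 8.0
turn deg [ -0.    -0.   -36.96]
q [1.327, 0.508, -0.238, 1.5, 0.126, 1.149, -0.155] F [0.02 0.6  0.2 ] open 0.999
```

move_arm(
  deltas=[
    [0,0,-40,0,0,0],
    [0,0,-22,0,0,0],
    [32,-19.4,0,0,0,0],
    [32,-19.4,0,0,0,0],
    [32,-19.4,0,0,0,0],
    [32,-19.4,0,0,0,0],
    [32,-19.4,0,0,0,0],
    [32,-19.4,0,0,0,0],
    [32,-19.4,0,0,0,0],
    [32,-19.4,0,0,0,0],
    [32,-19.4,0,0,0,0],
    [31,-19.4,0,0,0,0],
  ],
)

```text
clock: 2.7
tcp_pos: [0.4483, -0.2943, 0.2707]
tcp_rot: [3.141, -0.0, 0.35]
wrist_force: [0.9, -0.8, -0.3]
opening: 0.996
grasp_force: 0.0
```

move_arm(
  deltas=[
    [0,0,0,0,0,-7.4],
    [0,0,0,0,0,-7.4],
    [0,0,0,0,0,-7.4],
    [0,0,0,0,0,-7.4],
    [0,0,0,0,0,-7.4],
    [0,0,0,0,0,0],
  ],
)

```text
clock: 3.3
tcp_pos: [0.4473, -0.2956, 0.2705]
tcp_rot: [3.142, -0.0, 0.997]
wrist_force: [-0.8, -0.5, 0.8]
opening: 1.001
grasp_force: 0.0
```

```bash
python3 -c "
from h import *
plan(.447,-.296,.27,57)"
```

```text
t 3.3 pos [ 0.4473 -0.2956  0.2705] tool shift mm [-0.5 -0.1  0.5] rows 1.0
turn deg [ 0.   -0.01  0.14]
q [0.885, 0.343, -0.495, 1.626, 0.171, 1.216, -0.218] F [-0.79 -0.47  0.84] open 1.001
```

move_arm(
  deltas=[
    [0,0,40,0,0,0],
    [0,0,40,0,0,0],
    [0,0,0,-7.5,0,0],
    [0,0,0,-7.5,0,0],
    [0,0,0,-7.5,0,0],
    [0,0,0,-7.5,0,0],
    [0,0,0,-7.5,0,0],
    [0,0,0,-7.5,0,0],
    [0,0,0,-7.5,0,0],
    [0,0,0,-7.5,0,0],
    [0,0,0,0,0,0],
  ],
)

```text
clock: 4.4
tcp_pos: [0.418, -0.3182, 0.1786]
tcp_rot: [2.57, 0.078, 0.945]
wrist_force: [-0.1, -0.7, -0.2]
opening: 0.999
grasp_force: 0.0
```

```bash
python3 -c "
from h import *
plan(.447,-.296,.19,57,-60)"
```

```text
t 4.4 pos [ 0.418  -0.3182  0.1786] tool shift mm [34.  16.4 -6.2] rows 1.0
turn deg [-27.35   5.22   1.26]
q [0.883, 0.188, -0.441, 2.358, 1.364, 0.233, -1.424] F [-0.08 -0.74 -0.22] open 0.999
```

```bash
cat > kin.py <<'E'
import numpy as np, itertools
from scipy.optimize import least_squares
from scipy.spatial.transform import Rotation as Ro
D=[([1.327,.508,-.238,1.5,.126,1.149,-.155],[.2142,-.5872,.2085],[-3.14150,0,.3498]),
([.885,.343,-.495,1.626,.171,1.216,-.218],[.4473,-.2956,.2705],[3.142,0,.997]),
([.883,.188,-.441,2.358,1.364,.233,-1.424],[.418,-.3182,.1786],[2.57,.078,.945])]
E=lambda a,t:Ro.from_euler(a,t)
def fk(q,P,s):
    base,o7,d1,d3,a3,d5,a5,d7,a7=P; q=np.asarray(q)*s
    R=E('z',base+q[0]); p=np.array([0,0,d1])
    R=R*E('y',q[1]); p=p+R.apply([a3,0,d3]); R=R*E('z',q[2])
    R=R*E('y',q[3]); p=p+R.apply([a5,0,d5]); R=R*E('z',q[4])
    R=R*E('y',q[5]); p=p+R.apply([a7,0,d7]); R=R*E('z',q[6]+o7)
    return p,R
def res(P,s):
    r=[]
    for q,p,e in D:
        a,R=fk(q,P,s); r+=list((a-p)*5)+list((Ro.from_euler('xyz',e).inv()*R).as_rotvec())
    return np.array(r)
if __name__=="__main__":
    out=[]
    for s in itertools.product([-1],[1,-1],[1,-1],[1,-1],[1,-1],[1,-1],[1,-1]):
        for b in(0,1.57,3.14,-1.57):
            for o in(0,1.57,3.14,-1.57):
                f=least_squares(res,[b,o,.3,.35,0,.35,0,.25,0],args=(np.array(s),),max_nfev=40); out.append((f.cost,s,f.x))
    out.sort(key=lambda t:t[0])
    for o in out[:4]: print(o[0],o[1],o[2].round(4).tolist())
E
python3 kin.py
```

```text
0.00019660261421222436 (-1, -1, -1, -1, -1, -1, -1) [3.1104, -1.6002, 0.2168, 0.5759, -0.0136, 0.3722, 0.0085, 0.3612, -0.0046]
0.00019660261421222745 (-1, -1, -1, -1, -1, -1, -1) [3.1104, -1.6002, 0.2168, 0.5759, -0.0136, 0.3722, 0.0085, 0.3612, -0.0046]
0.00019660261421222932 (-1, 1, -1, 1, -1, 1, -1) [-0.0312, 1.5414, 0.2168, 0.5759, 0.0136, 0.3722, -0.0085, 0.3612, 0.0046]
0.00019660261421222954 (-1, 1, -1, 1, -1, 1, -1) [-0.0312, 1.5414, 0.2168, 0.5759, 0.0136, 0.3722, -0.0085, 0.3612, 0.0046]
```

```bash
cat >> kin.py <<'E'
S=np.array((-1,1,-1,1,-1,1,-1)); P0=[-.0312,1.5414,.2168,.5759,.0136,.3722,-.0085,.3612,.0046]
LO=np.array([-3.08,-.24,-1.43,0,-1.52,.17,-2.89])+.03; HI=np.array([3.08,2.05,1.35,2.5,4.66,1.96,2.89])-.03
def ik(p,R,q0):
    def f(q):
        a,B=fk(q,P0,S); return np.r_[(a-p)*10,(R.inv()*B).as_rotvec(),.003*(q-q0)]
    s=least_squares(f,np.clip(q0,LO+.001,HI-.001),bounds=(LO,HI)); r=f(s.x)[:6]
    return s.x,np.linalg.norm(r)
E
cat > t.py <<'E'
from kin import *
def down(psi,tilt): return E('z',np.radians(psi))*E('x',np.pi+np.radians(tilt))
sau=np.array([.4465,-.296]); q00=np.array(D[1][0])
for nose in range(0,360,30):
    psi=nose-90; n=np.array([np.cos(np.radians(nose)),np.sin(np.radians(nose))])
    best=None
    for base in (psi-360,psi):
        q=q00.copy(); d0=(base-57); ok=True
        steps=int(abs(d0)//15)+1
        for k in range(1,steps+1):
            q,e=ik(np.r_[sau-.1*n,.2],down(57+d0*k/steps,0),q)
        if e>.03: print(nose,base,"level fails",round(e,3)); continue
        row=[]
        for th in range(0,71,10):
            t=np.radians(th); off=-.1*np.cos(t)+.072*np.sin(t)-.02; z=.1*np.sin(t)+.072*np.cos(t)+.045
            q,e=ik(np.r_[sau+off*n,z+(.06 if th<30 else .0)],down(base,-th),q); row.append(round(e,3))
        print(nose,base,row,q.round(2).tolist())
E
python3 t.py
```

```text
0 -450 level fails 2.481
0 -90 [np.float64(0.0), np.float64(0.0), np.float64(0.0), np.float64(0.0), np.float64(0.0), np.float64(0.0), np.float64(0.012), np.float64(0.163)] [-0.05, 1.19, 0.95, 1.09, 0.02, 1.93, -2.21]
30 -420 level fails 2.344
30 -60 [np.float64(0.0), np.float64(0.0), np.float64(0.0), np.float64(0.0), np.float64(0.0), np.float64(0.0), np.float64(0.0), np.float64(0.0)] [-0.01, 0.99, 0.29, 1.34, 0.55, 1.78, -2.51]
60 -390 level fails 2.336
60 -30 [np.float64(0.0), np.float64(0.0), np.float64(0.0), np.float64(0.0), np.float64(0.0), np.float64(0.0), np.float64(0.0), np.float64(0.0)] [-0.24, 0.84, 0.34, 1.79, 0.82, 1.34, -2.57]
90 -360 level fails 2.254
90 0 [np.float64(0.0), np.float64(0.0), np.float64(0.0), np.float64(0.0), np.float64(0.0), np.float64(0.0), np.float64(0.0), np.float64(0.0)] [-0.6, 0.81, 0.71, 2.27, 1.32, 0.76, -2.86]
120 -330 level fails 2.123
120 30 [np.float64(0.0), np.float64(0.0), np.float64(0.0), np.float64(0.0), np.float64(0.0), np.float64(0.001), np.float64(0.147), np.float64(0.277)] [0.6, 0.88, -1.27, 2.47, 1.49, 1.93, -2.86]
150 -300 level fails
[... 973 characters left out ...]
p.float64(0.0), np.float64(0.0), np.float64(0.0)] [1.36, 1.31, -1.26, 1.22, 0.04, 1.74, 1.81]
300 -150 level fails 0.106
300 210 [np.float64(0.0), np.float64(0.0), np.float64(0.0), np.float64(0.0), np.float64(0.0), np.float64(0.0), np.float64(0.084), np.float64(0.25)] [1.1, 1.13, -0.85, 1.09, -0.02, 1.93, 2.28]
330 -120 [np.float64(0.0), np.float64(0.0), np.float64(0.0), np.float64(0.0), np.float64(0.0), np.float64(0.021), np.float64(0.23), np.float64(0.431)] [0.33, 0.95, 0.4, 1.1, -0.07, 1.93, -2.86]
330 240 [np.float64(0.0), np.float64(0.0), np.float64(0.0), np.float64(0.0), np.float64(0.0), np.float64(0.041), np.float64(0.25), np.float64(0.452)] [0.71, 0.93, -0.39, 1.11, 0.16, 1.93, 2.86]
```

```bash
python3 -c "
from h import *
plan(.447,-.296,.2,57)"
```

```text
t 4.4 pos [ 0.418  -0.3182  0.1786] tool shift mm [ 33.2  21.8 -14.6] rows 1.0
turn deg [32.61  5.18 -1.52]
q [0.883, 0.188, -0.441, 2.358, 1.364, 0.233, -1.424] F [-0.08 -0.74 -0.22] open 0.999
```

move_arm(
  deltas=[
    [33,22,-15,0,0,0],
    [0,0,0,6.5,1,-0.3],
    [0,0,0,6.5,1,-0.3],
    [0,0,0,6.5,1,-0.3],
    [0,0,0,6.5,1,-0.3],
    [0,0,0,6.5,1,-0.3],
    [0,0,0,0,0,-8],
    [0,0,0,0,0,-8],
    [0,0,0,0,0,-8],
    [0,0,0,0,0,-8],
    [0,0,0,0,0,-8],
    [0,0,0,0,0,-8],
  ],
)

```text
clock: 5.6
tcp_pos: [0.4424, -0.3082, 0.1985]
tcp_rot: [3.093, 0.107, 1.818]
wrist_force: [0.4, 0.2, 0.2]
opening: 0.996
grasp_force: 0.0
```

move_arm(
  deltas=[
    [0,0,0,0,0,-8],
    [0,0,0,0,0,-8],
    [0,0,0,0,0,-8],
    [0,0,0,-8,0,0],
    [0,0,0,-8,0,0],
    [0,0,0,-8,0,0],
    [0,0,0,-8,0,0],
    [0,0,0,-8,0,0],
    [0,0,0,-8,0,0],
    [0,0,0,-8,0,0],
    [0,0,0,0,0,0],
  ],
)

```text
clock: 6.7
tcp_pos: [0.44, -0.3138, 0.1949]
tcp_rot: [2.155, 0.112, 2.223]
wrist_force: [-0.5, -0.7, -1.0]
opening: 1.002
grasp_force: 0.0
```

```bash
python3 -c "
from h import *
plan(.447,-.296,.2,135,-56)"
```

```text
t 6.7 pos [ 0.44   -0.3138  0.1949] tool shift mm [ 9.3 14.2 10.2] rows 1.0
turn deg [0.09 9.89 1.07]
q [1.933, 1.005, -1.402, 1.997, 0.027, 0.618, 1.505] F [-0.53 -0.72 -1.01] open 1.002
```

move_arm(
  deltas=[
    [0,0,0,8,0,0],
    [0,0,0,8,1.2,0],
    [0,0,0,8,1.2,0],
    [0,0,0,8,1.2,0],
    [0,0,0,8,1.2,0],
    [0,0,0,8,1.2,0],
    [0,0,0,8,0,0],
    [0,0,-45,0,0,0],
    [0,0,0,0,0,8.5],
    [0,0,0,0,0,8.5],
    [0,0,0,0,0,8.5],
    [0,0,0,0,0,8.5],
  ],
)

```text
clock: 7.9
tcp_pos: [0.4429, -0.3062, 0.2473]
tcp_rot: [3.126, 0.035, 1.683]
wrist_force: [-0.1, 0.7, -0.1]
opening: 0.999
grasp_force: 0.0
```

```bash
python3 -c "
from h import *
plan(.4735,.135,.22,92)"
```

```text
t 7.9 pos [ 0.4429 -0.3062  0.2473] tool shift mm [435.7  79.7  13.3] rows 9.0
turn deg [0.98 1.97 4.46]
q [1.05, 0.377, -0.724, 1.693, 0.297, 1.146, 0.357] F [-0.13  0.72 -0.14] open 0.999
```

move_arm(
  deltas=[
    [0,0,0,1,2,4.5],
    [43,11,2,0,0,0],
    [43,11,2,0,0,0],
    [43,11,2,0,0,0],
    [43,11,2,0,0,0],
    [43,11,2,0,0,0],
    [43,11,2,0,0,0],
    [43,11,2,0,0,0],
    [43,11,2,0,0,0],
    [43,11,2,0,0,0],
    [43,11,2,0,0,0],
    [0,0,0,0,0,0],
  ],
)

```text
clock: 9.1
tcp_pos: [0.5333, 0.1358, 0.2285]
tcp_rot: [3.141, -0.01, 1.62]
wrist_force: [0.7, -0.1, -0.3]
opening: 0.997
grasp_force: 0.0
```

```bash
python3 -c "
from h import *
plan(.4735,.135,.06,92)"
```

```text
t 9.1 pos [0.5333 0.1358 0.2285] tool shift mm [  0.4 -59.9 168.5] rows 4.0
turn deg [ 0.03 -0.59  0.83]
q [0.223, 0.445, -0.772, 1.665, 0.323, 1.162, -0.58] F [ 0.71 -0.06 -0.32] open 0.997
```

move_arm(
  deltas=[
    [0,-30,0,0,-0.6,0.8],
    [0,-30,0,0,0,0],
    [0,0,45,0,0,0],
    [0,0,45,0,0,0],
    [0,0,40,0,0,0],
    [0,0,25,0,0,0],
    [0,0,13,0,0,0],
    [0,0,0,0,0,0],
  ],
)

```text
clock: 9.9
tcp_pos: [0.4734, 0.1225, 0.0577]
tcp_rot: [-3.137, 0.007, 1.595]
wrist_force: [-0.0, 0.4, 0.1]
opening: 1.001
grasp_force: 0.0
```

move_arm(
  deltas=[
    [0,0,0,0,0,0],
    [0,0,0,0,0,0],
    [0,0,0,0,0,0],
    [0,0,0,0,0,0],
    [0,0,0,0,0,0],
    [0,0,0,0,0,0],
    [0,0,0,0,0,0],
    [0,0,0,0,0,0],
  ],
  grip=5,
)

```text
clock: 10.7
tcp_pos: [0.4743, 0.1215, 0.0574]
tcp_rot: [-3.137, 0.007, 1.594]
wrist_force: [-0.2, -0.9, 8.1]
opening: 0.17
grasp_force: 58.5
```

move_arm(
  deltas=[
    [0,5,0,0,0,0],
    [0.1,10,0,0,0,0],
    [0.1,10,0,0,0,0],
    [0.1,10,0,0,0,0],
    [0.1,10,0,0,0,0],
    [0.1,10,0,0,0,0],
    [0.1,10,0,0,0,0],
    [0.1,10,0,0,0,0],
    [0.1,10,0,0,0,0],
    [0.1,10,0,0,0,0],
    [0.1,6,0,0,0,0],
    [0,0,0,0,0,0],
  ],
)

```text
clock: 11.9
tcp_pos: [0.5746, 0.1255, 0.0574]
tcp_rot: [-3.136, 0.006, 1.595]
wrist_force: [-4.8, -0.3, 12.9]
opening: 0.177
grasp_force: 59.6
```

move_arm(
  deltas=[
    [0,2,0,0,0,0],
    [0,2,0,0,0,0],
    [0,1,0,0,0,0],
    [0,0,0,0,0,0],
  ],
)

```text
clock: 12.3
tcp_pos: [0.5748, 0.1254, 0.0573]
tcp_rot: [-3.128, 0.009, 1.596]
wrist_force: [-17.2, -2.3, 23.8]
opening: 0.175
grasp_force: 60.9
```

move_arm(
  deltas=[
    [0,-1,0,0,0,0],
    [0,0,0,0,0,0],
    [0,0,0,0,0,0],
    [0,0,0,0,0,0],
    [0,0,-30,0,0,0],
    [0,0,-40,0,0,0],
    [0,0,-50,0,0,0],
    [0,0,-50,0,0,0],
    [-45,0,0,0,0,0],
    [-45,0,0,0,0,0],
    [-45,0,0,0,0,0],
    [0,0,0,0,0,0],
  ],
  grip=85,
)

```text
clock: 13.5
tcp_pos: [0.5832, -0.0179, 0.2261]
tcp_rot: [-3.135, 0.011, 1.583]
wrist_force: [-0.5, -1.0, -1.1]
opening: 0.994
grasp_force: 0.0
```

```bash
python3 - <<'E'
from h import *
a=shot("top");b=shot("side")
cv2.imwrite("pics/crop3.png",np.hstack([cv2.resize(a["color"][150:240,155:275],(440,330),interpolation=cv2.INTER_CUBIC),cv2.resize(b["color"][190:290,200:320],(360,330),interpolation=cv2.INTER_CUBIC)]))
for im in(a,b):
    P=cloud(im)[0]
    Q=P[(P[:,2]>.074)&(P[:,2]<.095)&(P[:,0]>.5)&(P[:,0]<.66)&(P[:,1]>.06)&(P[:,1]<.21)]
    print(len(Q),np.median(Q,axis=0).round(4),cv2.minAreaRect(Q[:,:2].astype(np.float32)*1000))
plan(.4877,-.044,.2,101.3)
E
```

```text
85 [0.5709 0.1385 0.0811] ((571.004150390625, 138.41793823242188), (58.50735092163086, 18.21991539001465), 89.69147491455078)
140 [0.5713 0.1435 0.0842] ((572.3692626953125, 140.28179931640625), (18.177003860473633, 65.29291534423828), 2.0419163703918457)
t 13.6 pos [ 0.5829 -0.0105  0.2266] tool shift mm [-31.4 -95.7  27.4] rows 3.0
turn deg [ -0.39   0.34 -10.15]
q [0.43, 0.498, -0.735, 1.576, 0.354, 1.212, -0.353] F [-0.28  1.42  0.47] open 0.994
```

View pics/crop3.png

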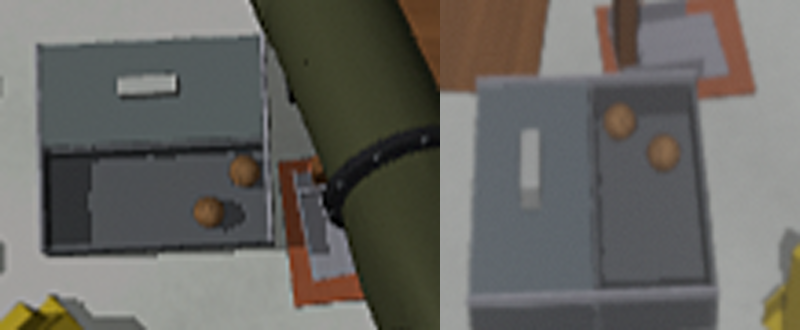

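```bash
python3 - <<'E'
from h import *
plan(.5715,.139,.065,92)
E
```

```text
t 13.6 pos [ 0.5829 -0.0105  0.2266] tool shift mm [150.7  -7.4 160.7] rows 5.0
turn deg [-0.36  0.37 -0.85]
q [0.43, 0.498, -0.735, 1.576, 0.354, 1.212, -0.353] F [-0.28  1.42  0.47] open 0.994
```

move_arm(
  deltas=[
    [0,0,0,-0.4,0.4,-0.9],
    [38,-2,0,0,0,0],
    [38,-2,0,0,0,0],
    [38,-2,0,0,0,0],
    [37,-1,0,0,0,0],
    [0,0,45,0,0,0],
    [0,0,45,0,0,0],
    [0,0,40,0,0,0],
    [0,0,30,0,0,0],
    [0,0,0,0,0,0],
  ],
)

```text
clock: 14.6
tcp_pos: [0.567, 0.1425, 0.0633]
tcp_rot: [-3.136, 0.0, 1.614]
wrist_force: [-0.6, 0.6, -0.3]
opening: 0.998
grasp_force: 0.0
```

move_arm(
  deltas=[
    [0,0,0,0,0,0],
    [0,0,0,0,0,0],
    [0,0,0,0,0,0],
    [0,0,0,0,0,0],
    [0,0,0,0,0,0],
    [0,0,0,0,0,0],
    [0,0,0,0,0,0],
  ],
  grip=5,
)

```text
clock: 15.3
tcp_pos: [0.5701, 0.1418, 0.0671]
tcp_rot: [3.14, -0.0, 1.61]
wrist_force: [0.3, -0.5, -0.0]
opening: 0.057
grasp_force: 0.0
```

move_arm(
  deltas=[
    [0,3,0,0,0,0],
    [0,3,0,0,0,0],
    [0,2,0,0,0,0],
    [0,2,0,0,0,0],
    [0,0,0,0,0,0],
  ],
)

```text
clock: 15.8
tcp_pos: [0.5803, 0.1423, 0.0669]
tcp_rot: [3.141, -0.0, 1.61]
wrist_force: [0.1, -0.7, 0.9]
opening: 0.064
grasp_force: 0.0
```

```bash
python3 - <<'E'
from h import *
a=shot("top");b=shot("side")
cv2.imwrite("pics/crop4.png",np.hstack([cv2.resize(a["color"][150:240,155:275],(440,330),interpolation=cv2.INTER_CUBIC),cv2.resize(b["color"][190:290,200:320],(360,330),interpolation=cv2.INTER_CUBIC)]))
for im in(a,b):
    P=cloud(im)[0]
    Q=P[(P[:,2]>.074)&(P[:,2]<.095)&(P[:,0]>.4)&(P[:,0]<.66)&(P[:,1]>.06)&(P[:,1]<.21)]
    print(len(Q),np.median(Q,axis=0).round(4),cv2.minAreaRect(Q[:,:2].astype(np.float32)*1000))
E
```

```text
1 [0.5647 0.1673 0.0815] ((564.6692504882812, 167.29994201660156), (0.0, 0.0), 0.0)
96 [0.5713 0.1544 0.0838] ((572.2521362304688, 140.15505981445312), (18.12851333618164, 59.31748962402344), 1.5515567064285278)
```

View pics/crop4.png

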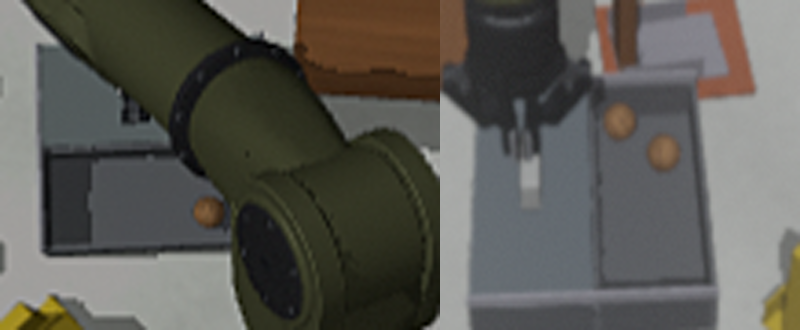

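```bash
python3 - <<'E'
from h import *
b=shot("side")
P=cloud(b)[0]
Q=P[(P[:,2]>.06)&(P[:,2]<.16)&(P[:,0]>.5)&(P[:,0]<.66)&(P[:,1]>.06)&(P[:,1]<.24)]
for z0 in np.arange(.06,.16,.01):
    q=Q[(Q[:,2]>=z0)&(Q[:,2]<z0+.01)]
    if len(q): print(round(z0,2),len(q),q.min(0).round(3),q.max(0).round(3),np.median(q,axis=0).round(3))
cv2.imwrite("pics/crop5.png",cv2.resize(b["color"][195:265,200:290],(800,622)[:2] if 0 else (770,600),interpolation=cv2.INTER_CUBIC))
print(get_obs()["tcp_pos"])
E
```

```text
0.06 14 [0.563 0.165 0.061] [0.579 0.171 0.069] [0.571 0.167 0.065]
0.07 33 [0.563 0.111 0.07 ] [0.581 0.169 0.079] [0.565 0.164 0.076]
0.08 67 [0.565 0.108 0.08 ] [0.581 0.169 0.089] [0.573 0.156 0.085]
0.09 13 [0.567 0.132 0.091] [0.585 0.152 0.098] [0.581 0.146 0.096]
0.1 24 [0.564 0.146 0.1  ] [0.593 0.154 0.108] [0.579 0.15  0.104]
0.11 29 [0.564 0.144 0.11 ] [0.593 0.155 0.12 ] [0.574 0.15  0.115]
0.12 24 [0.563 0.133 0.12 ] [0.594 0.153 0.13 ] [0.582 0.15  0.125]
0.13 37 [0.545 0.138 0.13 ] [0.608 0.155 0.14 ] [0.581 0.152 0.136]
0.14 119 [0.539 0.129 0.14 ] [0.615 0.158 0.15 ] [0.573 0.15  0.146]
0.15 79 [0.534 0.128 0.15 ] [0.624 0.16  0.16 ] [0.586 0.151 0.154]
[0.57996995 0.1423177  0.06697893]
```

View pics/crop5.png

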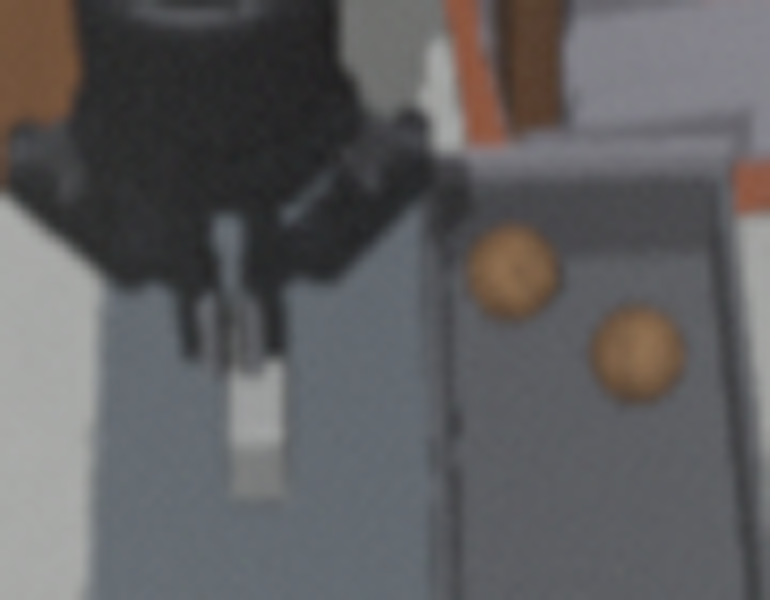

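The fingertips show about 20 mm higher than the reported TCP, so the first grasp only caught the top of the fin. I'll regrip lower and watch the force.

move_arm(
  deltas=[
    [0,-8,-10,0,0,0],
    [0,0,0,0,0,0],
    [0,0,0,0,0,0],
    [0,0,0,0,0,0],
    [0,0,15,0,0,0],
    [0,0,15,0,0,0],
    [0,0,8,0,0,0],
    [0,0,0,0,0,0],
  ],
  grip=85,
)

```text
clock: 16.75
tcp_pos: [0.5708, 0.1415, 0.0368]
tcp_rot: [-3.139, 0.0, 1.61]
wrist_force: [-0.7, 0.1, 0.5]
opening: 0.992
grasp_force: 0.0
```

move_arm(
  deltas=[
    [0,0,0,0,0,0],
    [0,0,0,0,0,0],
    [0,0,0,0,0,0],
    [0,0,0,0,0,0],
    [0,0,0,0,0,0],
    [0,0,0,0,0,0],
    [0,0,0,0,0,0],
  ],
  grip=5,
)

```text
clock: 17.45
tcp_pos: [0.5726, 0.142, 0.0396]
tcp_rot: [3.139, -0.0, 1.61]
wrist_force: [-0.1, 0.5, 5.3]
opening: 0.195
grasp_force: 59.8
```

move_arm(
  deltas=[
    [0,3,0,0,0,0],
    [0,3,0,0,0,0],
    [0,3,0,0,0,0],
    [0,0,0,0,0,0],
  ],
)

```text
clock: 17.85
tcp_pos: [0.5741, 0.142, 0.0395]
tcp_rot: [-3.131, 0.003, 1.612]
wrist_force: [-23.0, -4.7, 24.7]
opening: 0.198
grasp_force: 62.6
```

move_arm(
  deltas=[
    [0,-6,0,0,0,0],
    [0,0,0,0,0,0],
    [0,0,0,0,0,0],
    [0,0,0,0,0,0],
    [0,0,0,0,0,0],
    [0,0,-30,0,0,0],
    [0,0,-45,0,0,0],
    [0,0,-50,0,0,0],
    [0,0,-50,0,0,0],
    [0,0,0,0,0,-4.5],
    [0,0,0,0,0,-4.5],
    [0,0,0,0,0,0],
  ],
  grip=85,
)

```text
clock: 19.05
tcp_pos: [0.5752, 0.1418, 0.2143]
tcp_rot: [3.14, -0.0, 1.768]
wrist_force: [0.4, -0.1, -0.2]
opening: 0.994
grasp_force: 0.0
```

```bash
python3 - <<'E'
from h import *
plan(.4877,-.044,.2,101.3)
E
```

```text
t 19.1 pos [0.5752 0.1418 0.2143] tool shift mm [-165.1 -122.2   14. ] rows 5.0
turn deg [ 0.09 -0.01 -0.01]
q [0.197, 0.531, -0.785, 1.578, 0.395, 1.196, -0.468] F [ 0.37 -0.14 -0.16] open 0.994
```

move_arm(
  deltas=[
    [-33,-24.4,0,0,0,0],
    [-33,-24.4,0,0,0,0],
    [-33,-24.4,0,0,0,0],
    [-33,-24.5,0,0,0,0],
    [-33,-24.5,0,0,0,0],
    [0,0,0,0,0,0],
    [0,0,45,0,0,0],
    [0,0,45,0,0,0],
    [0,0,0,0,0,0],
  ],
)

```text
clock: 19.95
tcp_pos: [0.4839, -0.0437, 0.1196]
tcp_rot: [-3.134, -0.003, 1.766]
wrist_force: [-0.3, -0.5, 0.8]
opening: 0.993
grasp_force: 0.0
```

```bash
python3 - <<'E'
from h import *
plan(.4877,-.044,.062,101.3)
b=shot("side"); P=cloud(b)[0]
Q=P[(P[:,2]>.1)&(P[:,2]<.2)&(P[:,0]>.42)&(P[:,0]<.56)&(P[:,1]>-.1)&(P[:,1]<.02)]
for z0 in np.arange(.1,.2,.01):
    q=Q[(Q[:,2]>=z0)&(Q[:,2]<z0+.01)]
    if len(q): print(round(z0,2),len(q),q.min(0).round(3),q.max(0).round(3))
E
```

```text
t 19.9 pos [ 0.4839 -0.0437  0.1196] tool shift mm [-1.2  4.1 57.6] rows 2.0
turn deg [-0.42 -0.18 -0.13]
q [0.566, 0.478, -0.763, 1.972, 0.427, 0.866, -0.232] F [-0.32 -0.54  0.75] open 0.993
0.1 19 [ 0.476 -0.057  0.101] [ 0.5   -0.022  0.11 ]
0.11 22 [ 0.477 -0.057  0.111] [ 0.5   -0.022  0.119]
0.12 70 [ 0.477 -0.065  0.12 ] [ 0.499 -0.021  0.128]
0.15 1 [ 0.53  -0.033  0.159] [ 0.53  -0.033  0.159]
0.16 23 [ 0.429 -0.066  0.162] [ 0.535 -0.025  0.17 ]
0.17 32 [ 0.429 -0.064  0.17 ] [ 0.538 -0.022  0.18 ]
0.18 34 [ 0.426 -0.065  0.18 ] [ 0.538 -0.025  0.189]
0.19 26 [ 0.424 -0.052  0.19 ] [ 0.537 -0.024  0.2  ]
```

move_arm(
  deltas=[
    [-1,4,0,-0.4,-0.2,0],
    [0,0,30,0,0,0],
    [0,0,25,0,0,0],
    [0,0,10,0,0,0],
    [0,0,0,0,0,0],
  ],
)

```text
clock: 20.5
tcp_pos: [0.4927, -0.0437, 0.0594]
tcp_rot: [3.133, 0.004, 1.767]
wrist_force: [-0.5, 0.6, 0.6]
opening: 0.993
grasp_force: 0.0
```

move_arm(
  deltas=[
    [0,0,0,0,0,0],
    [0,0,0,0,0,0],
    [0,0,0,0,0,0],
    [0,0,0,0,0,0],
    [0,0,0,0,0,0],
    [0,0,0,0,0,0],
    [0,0,0,0,0,0],
    [0,0,0,0,0,0],
  ],
  grip=5,
)

```text
clock: 21.3
tcp_pos: [0.4912, -0.0443, 0.0593]
tcp_rot: [3.135, 0.004, 1.767]
wrist_force: [-3.1, -0.9, 7.0]
opening: 0.204
grasp_force: 58.3
```

move_arm(
  deltas=[
    [0,0,-5,0,0,0],
    [0,0,-15,0,0,0],
    [0,0,-30,0,0,0],
    [0,0,-40,0,0,0],
    [0,0,-20,0,0,0],
    [0,0,0,0,0,0],
  ],
)

```text
clock: 21.9
tcp_pos: [0.4929, -0.0434, 0.1718]
tcp_rot: [3.128, 0.005, 1.767]
wrist_force: [0.4, -0.4, -1.4]
opening: 0.203
grasp_force: 58.6
```

```bash
python3 - <<'E'
from h import *
b=shot("side"); a=shot("top"); 
plan(.4,.2,.2,182)
cv2.imwrite("pics/s6.png",np.hstack([cv2.resize(a["color"][150:250,200:310],(400,364)),cv2.resize(b["color"][120:240,220:340],(364,364))]))
for im in(a,b):
    P=cloud(im)[0]
    Q=P[(P[:,2]>.05)&(P[:,2]<.24)&(P[:,0]>.36)&(P[:,0]<.54)&(P[:,1]>-.12)&(P[:,1]<.02)]
    for z0 in np.arange(.05,.24,.01):
        q=Q[(Q[:,2]>=z0)&(Q[:,2]<z0+.01)]
        if len(q): print(round(z0,2),len(q),q.min(0).round(3),q.max(0).round(3))
E
```

```text
t 22.0 pos [ 0.491  -0.044   0.1688] tool shift mm [257.  -41.4 -32.5] rows 6.0
turn deg [  0.24   0.52 -80.77]
q [0.606, 0.419, -0.806, 1.903, 0.37, 0.964, -0.174] F [-0.12 -0.64 -2.29] open 0.201
0.05 11 [0.421 0.02  0.05 ] [0.495 0.02  0.06 ]
0.06 5 [0.424 0.02  0.061] [0.474 0.02  0.067]
0.1 1 [ 0.443 -0.031  0.109] [ 0.443 -0.031  0.109]
0.11 73 [ 0.386 -0.052  0.111] [ 0.492 -0.007  0.12 ]
0.12 94 [ 0.385 -0.052  0.12 ] [ 0.487 -0.007  0.13 ]
0.13 3 [ 0.392 -0.031  0.131] [ 0.472 -0.011  0.135]
0.14 14 [ 0.411 -0.017  0.14 ] [ 0.487 -0.004  0.15 ]
0.15 2 [ 0.452 -0.011  0.15 ] [ 0.462 -0.008  0.155]
0.05 35 [0.419 0.015 0.05 ] [0.529 0.02  0.06 ]
0.11 2 [ 0.394 -0.026  0.118] [ 0.417 -0.022  0.119]
0.12 470 [ 0.385 -0.103  0.121] [ 0.505 -0.001  0.13 ]
0.13 141 [ 0.412 -0.099  0.13 ] [ 0.505 -0.002  0.14 ]
0.14 148 [ 0.412 -0.098  0.14 ] [0.505 0.    0.15 ]
0.15 65 [ 0.416 -0.096  0.15 ] [ 0.505 -0.002  0.16 ]
0.16 24 [ 0.48  -0.058  0.161] [ 0.502 -0.019  0.17 ]
0.17 21 [ 0.48  -0.057  0.17 ] [ 0.502 -0.02   0.179]
0.18 24 [ 0.48  -0.044  0.18 ] [ 0.499 -0.02   0.19 ]
0.19 21 [ 0.48  -0.037  0.19 ] [ 0.504 -0.02   0.2  ]
0.2 44 [ 0.469 -0.046  0.2  ] [ 0.513 -0.02   0.21 ]
0.21 46 [ 0.469 -0.045  0.21 ] [ 0.512 -0.021  0.22 ]
0.22 47 [ 0.469 -0.044  0.22 ] [ 0.512 -0.02   0.23 ]
0.23 89 [ 0.461 -0.065  0.231] [ 0.515 -0.019  0.24 ]
```

View pics/s6.png

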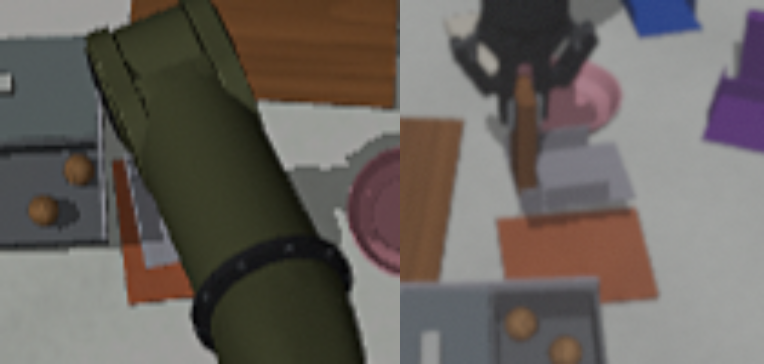

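The picture shows the steel scoop lifted level in the gripper at (520,140), with its nose towards the robot. Next I carry it over the empty +y half of the tray and turn its nose to -y.

move_arm(
  deltas=[
    [0,0,-31,0,0,0],
    [30,3,0,0,0,0],
    [30,3,0,0,0,0],
    [30,3,0,0,0,0],
    [30,3,0,0,0,0],
    [30,3,0,0,0,0],
    [30,3,0,0,0,0],
    [30,3,0,0,0,0],
    [30,3,0,0,0,0],
    [29,3,0,0,0,0],
    [0,0,0,0,0,0],
  ],
)

```text
clock: 23.1
tcp_pos: [0.4629, 0.2298, 0.1981]
tcp_rot: [3.135, 0.001, 1.773]
wrist_force: [-0.4, 0.3, -0.7]
opening: 0.204
grasp_force: 58.7
```

move_arm(
  deltas=[
    [0,0,0,0,0,-8],
    [0,0,0,0,0,-8],
    [0,0,0,0,0,-8],
    [0,0,0,0,0,-8],
    [0,0,0,0,0,-8],
    [0,0,0,0,0,-8],
    [0,0,0,0,0,-8],
    [0,0,0,0,0,-8],
    [0,0,0,0,0,-8],
    [0,0,0,0,0,-8.5],
    [0,0,0,0,0,0],
  ],
)

```text
clock: 24.2
tcp_pos: [0.4645, 0.2242, 0.1976]
tcp_rot: [-3.139, 0.006, -3.109]
wrist_force: [-1.1, 0.4, -1.7]
opening: 0.207
grasp_force: 58.6
```

```bash
python3 - <<'E'
from h import *
plan(.4646,.2253,.095,182)
E
```

```text
t 24.2 pos [0.4645 0.2242 0.1976] tool shift mm [  0.5   1.3 102.6] rows 3.0
turn deg [-0.15  0.33 -0.15]
q [0.266, 0.574, -1.228, 1.798, 0.589, 1.195, 0.46] F [-1.08  0.43 -1.7 ] open 0.207
```

move_arm(
  deltas=[
    [0,1,40,0,0,0],
    [0,0,40,0,0.3,0],
    [0,0,15,0,0,0],
    [0,0,0,0,0,0],
  ],
)

```text
clock: 24.6
tcp_pos: [0.4644, 0.2251, 0.1022]
tcp_rot: [-3.138, -0.001, -3.113]
wrist_force: [-0.1, 0.4, -0.9]
opening: 0.2
grasp_force: 58.6
```

```bash
python3 - <<'E'
from h import *
plan(.4646,.2253,.056,182)
b=shot("side"); a=shot("top")
cv2.imwrite("pics/s7.png",np.hstack([cv2.resize(a["color"][140:250,140:270],(433,366)),cv2.resize(b["color"][190:310,200:320],(366,366))]))
c,s=np.cos(np.radians(2)),np.sin(np.radians(2))
for im in(a,b):
    P=cloud(im)[0]; d=P[:,:2]-[.4677,.1354]; X=d@[c,s]; Y=d@[-s,c]
    for y0,y1 in((.0,.015),(.02,.04),(.05,.07)):
        m=(Y>y0)&(Y<y1)&(np.abs(X)<.07)&(P[:,2]>.053)&(P[:,2]<.095)
        w=m&(P[:,2]>.068)
        if m.sum(): print(y0,m.sum(),"X",X[m].min().round(4),X[m].max().round(4),"walls",X[w].round(3)[:20] if w.sum() else None)
    m=(np.abs(X)<.03)&(Y>-.08)&(Y<.05)&(P[:,2]>.045)&(P[:,2]<.08); print("noseY",Y[m].min().round(4),"z",np.median(P[m,2]).round(4))
E
```

```text
t 24.6 pos [0.4644 0.2251 0.1022] tool shift mm [-0.2  0.4 46.2] rows 1.0
turn deg [-0.22 -0.04 -0.36]
q [0.188, 0.676, -1.122, 1.923, 0.724, 1.024, 0.337] F [-0.12  0.36 -0.94] open 0.2
0.0 5 X -0.0388 -0.0344 walls None
0.02 15 X -0.0415 -0.0263 walls [-0.041 -0.04  -0.04  -0.041 -0.041 -0.041]
0.05 28 X -0.0407 -0.0212 walls [-0.039 -0.039 -0.039 -0.039 -0.039]
noseY 0.0313 z 0.0565
0.0 75 X -0.043 0.0699 walls None
0.02 85 X -0.043 0.0677 walls [-0.043 -0.043 -0.042 -0.043 -0.042 -0.042 -0.042]
0.05 49 X -0.0435 0.0681 walls [-0.044 -0.043  0.036 -0.043  0.036 -0.043  0.037 -0.042  0.037 -0.042
  0.037 -0.042  0.037]
noseY -0.0133 z 0.0566
```

View pics/s7.png

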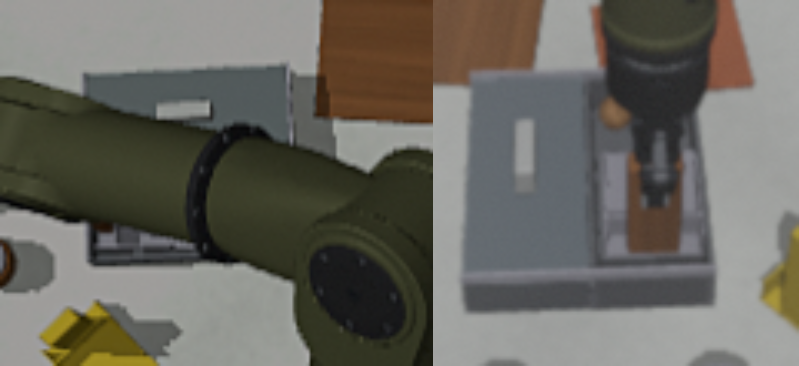

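move_arm(
  deltas=[
    [-2,0,0,0,0,0],
    [0,0,20,0,0,0],
    [0,0,15,0,0,0],
    [0,0,6,0,0,0],
    [0,0,0,0,0,0],
  ],
)

```text
clock: 25.2
tcp_pos: [0.4674, 0.226, 0.0628]
tcp_rot: [-3.139, 0.002, -3.111]
wrist_force: [0.1, -0.5, -1.0]
opening: 0.205
grasp_force: 58.8
```

move_arm(
  deltas=[
    [0,0,2,0,0,0],
    [0,0,0,0,0,0],
  ],
)

```text
clock: 25.4
tcp_pos: [0.4678, 0.2265, 0.0616]
tcp_rot: [-3.14, 0.004, -3.111]
wrist_force: [0.4, 0.6, -0.5]
opening: 0.204
grasp_force: 58.8
```

move_arm(
  deltas=[
    [0,0,2,0,0,0],
    [0,0,0,0,0,0],
  ],
)

```text
clock: 25.6
tcp_pos: [0.4677, 0.2262, 0.0592]
tcp_rot: [-3.14, 0.003, -3.111]
wrist_force: [-0.4, -0.7, -0.9]
opening: 0.205
grasp_force: 58.8
```

move_arm(
  deltas=[
    [0,0,2,0,0,0],
    [0,0,0,0,0,0],
  ],
)

```text
clock: 25.8
tcp_pos: [0.4676, 0.2261, 0.057]
tcp_rot: [-3.14, 0.003, -3.111]
wrist_force: [-0.7, 0.2, -1.7]
opening: 0.201
grasp_force: 58.8
```

move_arm(
  deltas=[
    [0,0,1.5,0,0,0],
    [0,0,0,0,0,0],
  ],
)

```text
clock: 26.0
tcp_pos: [0.4677, 0.2263, 0.0564]
tcp_rot: [-3.139, 0.004, -3.111]
wrist_force: [-2.5, -1.0, 8.4]
opening: 0.205
grasp_force: 60.0
```

move_arm(
  deltas=[
    [0,0,1.5,0,0,0],
    [0,0,0,0,0,0],
  ],
)

```text
clock: 26.2
tcp_pos: [0.4678, 0.2265, 0.0563]
tcp_rot: [-3.139, 0.006, -3.111]
wrist_force: [-4.4, -5.4, 25.1]
opening: 0.208
grasp_force: 62.4
```

move_arm(
  deltas=[
    [0,-5,-1.8,0,0,0],
    [0,-10,0,0,0,0],
    [0,-10,0,0,0,0],
    [0,-10,0,0,0,0],
    [0,-10,0,0,0,0],
    [0,-10,0,0,0,0],
    [0,-10,0,0,0,0],
    [0,-10,0,0,0,0],
    [0,-10,0,0,0,0],
    [0,0,0,0,0,0],
  ],
)

```text
clock: 27.2
tcp_pos: [0.4704, 0.1392, 0.0561]
tcp_rot: [-3.138, 0.003, -3.113]
wrist_force: [0.1, -0.3, 6.5]
opening: 0.203
grasp_force: 60.0
```

move_arm(
  deltas=[
    [0,-6,0,0,0,0],
    [0,-6,0,0,0,0],
    [0,0,0,0,0,0],
  ],
)

```text
clock: 27.5
tcp_pos: [0.4706, 0.1281, 0.0561]
tcp_rot: [-3.139, 0.003, -3.112]
wrist_force: [0.6, 1.4, 5.8]
opening: 0.202
grasp_force: 59.8
```

move_arm(
  deltas=[
    [0,-2,0,0,0,0],
    [0,-1,0,0,0,0],
    [0,0,0,0,0,0],
  ],
)

```text
clock: 27.8
tcp_pos: [0.4707, 0.126, 0.0561]
tcp_rot: [-3.139, 0.003, -3.111]
wrist_force: [0.3, 2.6, 3.1]
opening: 0.2
grasp_force: 59.7
```

```bash
python3 - <<'E'
from h import *
b=shot("side"); a=shot("top")
cv2.imwrite("pics/s8.png",np.hstack([cv2.resize(a["color"][160:230,170:250],(420,366)),cv2.resize(b["color"][190:290,210:310],(366,366))]))
E
```

```text
(no output)
```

View pics/s8.png

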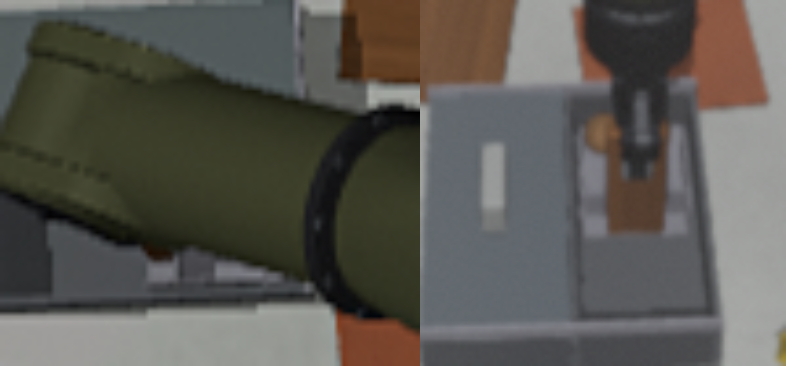

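move_arm(
  deltas=[
    [0,-1.5,0,0,0,0],
    [0,-1.5,0,0,0,0],
    [0,0,0,0,0,0],
  ],
)

```text
clock: 28.2
tcp_pos: [0.4705, 0.1252, 0.0564]
tcp_rot: [3.14, 0.003, -3.109]
wrist_force: [-0.7, 7.5, 1.4]
opening: 0.203
grasp_force: 59.5
```

move_arm(
  deltas=[
    [0,1,0,0,0,0],
    [0,6.5,-3,8,0,0],
    [0,6.5,-3,8,0,0],
    [0,6.5,-3,8,0,0],
    [0,0,0,0,0,0],
    [0,0,0,0,0,0],
  ],
)

```text
clock: 28.8
tcp_pos: [0.4692, 0.1461, 0.0615]
tcp_rot: [-2.719, 0.002, -3.106]
wrist_force: [-0.1, -0.8, -1.5]
opening: 0.209
grasp_force: 60.3
```

```bash
python3 - <<'E'
from h import *
plan(.465,.16,.2,182,24)
b=shot("side"); a=shot("top")
cv2.imwrite("pics/s9.png",np.hstack([cv2.resize(a["color"][160:230,170:250],(420,366)),cv2.resize(b["color"][190:290,210:310],(366,366))]))
E
```

```text
t 28.8 pos [0.4692 0.1461 0.0615] tool shift mm [   3.5  -43.9 -132.1] rows 3.0
turn deg [-0.2   0.09 -0.03]
q [-0.086, 0.75, -0.884, 1.903, 0.866, 1.28, 0.187] F [-0.13 -0.8  -1.49] open 0.209
```

View pics/s9.png

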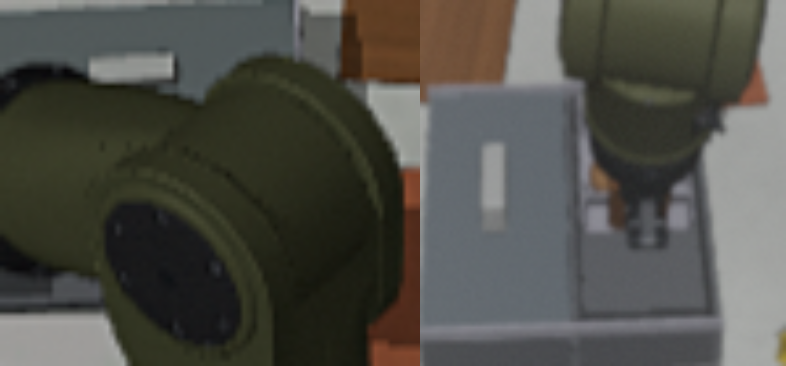

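move_arm(
  deltas=[
    [0,-4,-9,0,0,0],
    [0,-9.5,-21.3,0,0,0],
    [0,-9.5,-21.3,0,0,0],
    [0,-9.5,-21.3,0,0,0],
    [0,-9.5,-21.3,0,0,0],
    [0,-9.5,-21.3,0,0,0],
    [0,-9.5,-21.3,0,0,0],
    [0,0,0,0,0,0],
  ],
)

```text
clock: 29.7
tcp_pos: [0.4706, 0.1439, 0.2154]
tcp_rot: [-2.722, 0.008, -3.114]
wrist_force: [0.5, -0.6, -1.3]
opening: 0.202
grasp_force: 60.4
```

```bash
python3 - <<'E'
from h import *
plan(.465,.14,.2,182,24)
b=shot("side"); a=shot("top")
cv2.imwrite("pics/s10.png",np.hstack([cv2.resize(a["color"][150:240,165:265],(400,360)),cv2.resize(b["color"][150:290,210:330],(400,466))[:360]]))
for n in("top","side"):
    for d in spotter.silhouettes(n,"nugget0")[:4]: print(n,d["score"],d["bbox"])
E
```

```text
t 29.7 pos [0.4706 0.1439 0.2154] tool shift mm [ 5.8  2.8 15.6] rows 1.0
turn deg [-0.02  0.23 -0.59]
q [-0.005, 0.556, -0.979, 1.73, 0.694, 1.509, 0.411] F [ 0.48 -0.59 -1.33] open 0.202
top 0.52 [198.4, 187.0, 7.6, 8.7]
side 0.37 [257.5, 190.9, 4.2, 9.7]
```

View pics/s10.png

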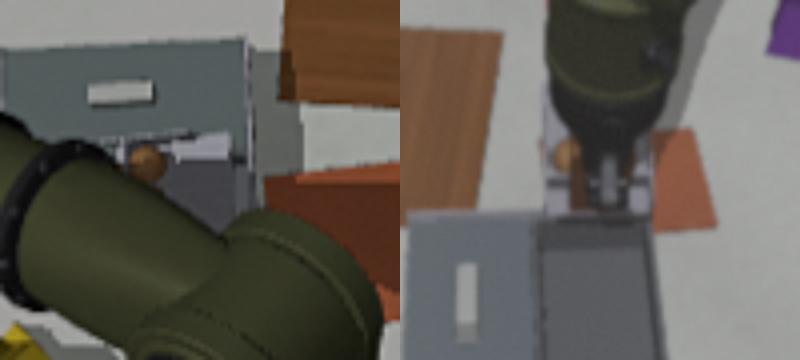

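```bash
python3 - <<'E'
from h import *
plan(.5385,-.204,.22,135,12)
from kin import ik
o=get_obs(); q=o["q"]
n=np.array([-.7071,-.7071])
for th in(-12,0,15,30,45,56,62):
    t=np.radians(th); off=-.1*np.cos(t)+.051*np.sin(t)-.03; z=.1*np.sin(t)+.051*np.cos(t)+(.03 if th>10 else .07)
    p=np.r_[np.array([.4465,-.296])+off*n,z]; q,e=ik(p,down(135,-th),q); print(th,p.round(4),round(e,3),q.round(2).tolist())
E
```

```text
t 29.9 pos [0.4695 0.1434 0.2115] tool shift mm [ -59.  -322.   135.3] rows 8.0
turn deg [-11.43  14.63  44.38]
q [-0.008, 0.561, -0.976, 1.735, 0.695, 1.507, 0.41] F [-0.79 -0.67 -2.14] open 0.205
-12 [ 0.5444 -0.1981  0.0991] 0.0 [0.64, 0.7, -0.78, 1.69, 0.67, 1.18, 0.4]
0 [ 0.5384 -0.2041  0.121 ] 0.0 [0.85, 0.65, -0.9, 1.76, 0.59, 1.03, 0.51]
15 [ 0.5267 -0.2158  0.1051] 0.0 [1.12, 0.7, -1.06, 1.88, 0.53, 0.79, 0.65]
30 [ 0.5109 -0.2316  0.1242] 0.0 [1.4, 0.82, -1.27, 1.94, 0.47, 0.7, 0.81]
45 [ 0.4922 -0.2503  0.1368] 0.0 [1.6, 1.0, -1.4, 1.96, 0.38, 0.66, 1.01]
56 [ 0.4774 -0.2651  0.1414] 0.0 [1.7, 1.12, -1.4, 1.96, 0.21, 0.65, 1.26]
62 [ 0.4691 -0.2734  0.1422] 0.0 [1.74, 1.2, -1.4, 1.95, 0.13, 0.66, 1.38]
```

move_arm(
  deltas=[
    [-2.5,-13.4,5.6,0,0,0],
    [-4.9,-26.8,11.3,0,0,0],
    [-4.9,-26.8,11.3,0,0,0],
    [-4.9,-26.8,11.3,0,0,0],
    [-4.9,-26.8,11.3,0,0,0],
    [-4.9,-26.8,11.3,0,0,0],
    [-4.9,-26.8,11.3,0,0,0],
    [-4.9,-26.8,11.3,0,0,0],
    [-4.9,-26.8,11.3,0,0,0],
    [-4.9,-26.8,11.3,0,0,0],
    [-4.9,-26.8,11.3,0,0,0],
    [-4.9,-26.8,11.3,0,0,0],
  ],
)

```text
clock: 31.1
tcp_pos: [0.5354, -0.1893, 0.2184]
tcp_rot: [-2.721, 0.001, -3.111]
wrist_force: [0.4, 0.5, -1.2]
opening: 0.204
grasp_force: 60.4
```

move_arm(
  deltas=[
    [-2.5,-13.4,5.6,0,0,0],
    [0,0,0,-1.4,1.8,5.5],
    [0,0,0,-1.4,1.8,5.5],
    [0,0,0,-1.4,1.8,5.5],
    [0,0,0,-1.4,1.8,5.5],
    [0,0,0,-1.4,1.8,5.5],
    [0,0,0,-1.4,1.8,5.5],
    [0,0,0,-1.4,1.8,5.5],
    [0,0,0,-1.4,1.8,5.5],
    [0,0,0,0,0,0],
  ],
)

```text
clock: 32.1
tcp_pos: [0.5388, -0.2029, 0.2191]
tcp_rot: [-2.93, 0.002, 2.362]
wrist_force: [0.3, -0.3, -1.6]
opening: 0.206
grasp_force: 60.4
```

```bash
python3 - <<'E'
from h import *
plan(.5384,-.2041,.121,135,0)
a=shot("top"); b=shot("side")
cv2.imwrite("pics/s11.png",np.hstack([cv2.resize(a["color"][130:240,220:340],(400,366)),cv2.resize(b["color"][110:240,200:320],(338,366))]))
for n,im in(("top",a),("side",b)):
    m=xyzmap(im)
    for d in spotter.silhouettes(n,"nugget0")[:5]: print(n,d["score"],d["bbox"],np.nanmedian(m[d["mask"]],axis=0).round(3))
P=cloud(a)[0]; Q=P[(abs(P[:,0]-.447)<.09)&(abs(P[:,1]+.296)<.09)&(P[:,2]>.024)&(P[:,2]<.045)]
print(len(Q),cv2.minEnclosingCircle(Q[:,:2].astype(np.float32)))
E
```

```text
t 32.1 pos [ 0.5388 -0.2029  0.2191] tool shift mm [-0.4 19.5 96.1] rows 2.0
turn deg [-12.14   0.14   0.32]
q [0.676, 0.575, -0.812, 1.528, 0.553, 1.404, 0.556] F [ 0.25 -0.28 -1.61] open 0.206
top 0.4 [189.0, 114.8, 19.4, 17.7] [0.782 0.143 0.015]
35 ((0.47310158610343933, -0.3696058988571167), 0.05017177760601044)
```

move_arm(
  deltas=[
    [0,6.4,31.4,0,0,0],
    [0,6.4,31.4,0,0,0],
    [0,6.4,31.4,0,0,0],
    [0,6.4,31.4,0,0,0],
    [0,0,0,0,0,0],
    [0,0,0,-4,0,0.1],
    [0,0,0,-4,0,0.1],
    [0,0,0,-4,0,0],
    [0,0,0,0,0,0],
  ],
)

```text
clock: 33.2
tcp_pos: [0.5375, -0.2058, 0.0931]
tcp_rot: [-3.139, 0.005, 2.36]
wrist_force: [-0.3, -0.9, -1.2]
opening: 0.204
grasp_force: 60.3
```

```bash
python3 - <<'E'
from h import *
plan(.5384,-.2041,.091,135,0)
a=shot("top"); b=shot("side")
for n,im in(("top",a),("side",b)):
    m=xyzmap(im)
    for d in spotter.silhouettes(n,"nugget0")[:5]: print(n,d["score"],d["bbox"],np.nanmedian(m[d["mask"]],axis=0).round(3))
P=cloud(b)[0]; Q=P[(P[:,0]>.37)&(P[:,0]<.54)&(P[:,1]<-.21)&(P[:,1]>-.39)&(P[:,2]>.025)]
for z0 in np.arange(.02,.1,.01):
    q=Q[(Q[:,2]>=z0)&(Q[:,2]<z0+.01)]
    if len(q): print(round(z0,2),len(q),q.min(0).round(3),q.max(0).round(3))
E
```

```text
t 33.2 pos [ 0.5375 -0.2058  0.0931] tool shift mm [0.6 1.8 2.1] rows 1.0
turn deg [-0.15  0.3   0.19]
q [0.837, 0.662, -0.849, 1.786, 0.601, 0.969, 0.526] F [-0.33 -0.95 -1.24] open 0.204
top 0.63 [291.3, 192.5, 8.7, 3.5] [ 0.5   -0.216  0.072]
side 0.74 [236.6, 137.2, 36.8, 38.6] [ 0.52  -0.198  0.066]
0.02 77 [ 0.379 -0.365  0.025] [ 0.507 -0.229  0.03 ]
0.03 99 [ 0.379 -0.364  0.03 ] [ 0.511 -0.224  0.039]
0.04 109 [ 0.44  -0.302  0.043] [ 0.504 -0.211  0.05 ]
0.05 24 [ 0.447 -0.276  0.05 ] [ 0.5  -0.21  0.06]
0.06 23 [ 0.457 -0.285  0.062] [ 0.514 -0.211  0.07 ]
0.07 59 [ 0.457 -0.284  0.07 ] [ 0.517 -0.21   0.08 ]
0.08 4 [ 0.493 -0.252  0.08 ] [ 0.513 -0.211  0.082]
```

move_arm(
  deltas=[
    [0,-4.8,-8.5,-5,0,0],
    [0,-4.8,-8.0,-5,0,0],
    [0,-4.8,-7.5,-5,0,0],
    [0,-4.8,-7.5,-5,0,0],
    [0,-4.8,-7.5,-5,0,0],
    [0,-4.8,-7.5,-5,0,0],
    [0,-4.8,-7.5,-5,0,0],
    [0,-4.8,-8.5,-5,0,0],
    [0,-4.8,-8.5,-5,0,0],
    [0,0,0,0,0,0],
    [0,0,0,0,0,0],
    [0,0,0,0,0,0],
  ],
)

```text
clock: 34.6
tcp_pos: [0.4949, -0.2468, 0.1431]
tcp_rot: [2.359, 0.005, 2.365]
wrist_force: [0.6, 0.3, -1.3]
opening: 0.203
grasp_force: 60.5
```

```bash
python3 - <<'E'
from h import *
plan(.4774,-.2651,.141,135,-56)
a=shot("top"); b=shot("side")
for n,im in(("top",a),("side",b)):
    m=xyzmap(im)
    for d in spotter.silhouettes(n,"nugget0")[:5]: print(n,d["score"],d["bbox"],np.nanmedian(m[d["mask"]],axis=0).round(3))
E
```

```text
t 34.6 pos [ 0.4949 -0.2468  0.1431] tool shift mm [ -0.3 -19.4 -16.3] rows 1.0
turn deg [-11.17  -0.22   0.52]
q [1.648, 0.973, -1.361, 1.948, 0.296, 0.675, 1.141] F [ 0.56  0.28 -1.29] open 0.203
top 0.46 [311.8, 207.5, 6.4, 7.5] [ 0.442 -0.296  0.03 ]
side 0.58 [273.4, 149.5, 1.8, 9.1] [ 0.435 -0.285  0.03 ]
```

move_arm(
  deltas=[
    [0,-4.8,-9,-5,0,0],
    [0,-4.8,-9,-5,0,0],
    [0,-4.8,-9,-5,0,0],
    [0,0,0,0,0,0],
    [0,0,0,0,0,0],
  ],
)

```text
clock: 35.3
tcp_pos: [0.4732, -0.2692, 0.1489]
tcp_rot: [2.097, 0.003, 2.362]
wrist_force: [0.4, 0.5, -0.8]
opening: 0.203
grasp_force: 60.6
```

```bash
python3 - <<'E'
from h import *
plan(.5,-.24,.26,135,-45)
a=shot("top"); b=shot("side")
for n,im in(("top",a),("side",b)):
    m=xyzmap(im)
    for d in spotter.silhouettes(n,"nugget0")[:5]: print(n,d["score"],d["bbox"],np.nanmedian(m[d["mask"]],axis=0).round(3))
E
```

```text
t 35.3 pos [ 0.4732 -0.2692  0.1489] tool shift mm [  1.1 116.  -21.5] rows 3.0
turn deg [14.86 -0.14  0.33]
q [1.789, 1.178, -1.401, 1.931, 0.16, 0.706, 1.393] F [ 0.43  0.55 -0.83] open 0.203
top 0.6 [313.2, 208.5, 5.4, 4.3] [ 0.439 -0.294  0.033]
```

move_arm(
  deltas=[
    [0,15,-3,0,0,0],
    [0,25,-5,0,0,0],
    [0,38,-7,0,0,0],
    [0,38,-7,0,0,0],
    [0,0,0,7.5,0,0],
    [0,0,0,7.5,0,0],
    [0,0,0,7.5,0,0],
    [0,0,0,7.5,0,0],
    [0,0,0,7.5,0,0],
    [0,0,0,7.5,0,0],
    [0,0,0,7.5,0,0],
    [0,0,0,7.5,0,0],
  ],
)

```text
clock: 36.7
tcp_pos: [0.5009, -0.2399, 0.2629]
tcp_rot: [-3.134, 0.01, 2.363]
wrist_force: [0.1, 0.1, -2.1]
opening: 0.204
grasp_force: 60.3
```

```bash
python3 - <<'E'
from h import *
plan(.4912,-.0443,.2,101.3)
a=shot("top"); b=shot("side")
cv2.imwrite("pics/s12.png",np.hstack([cv2.resize(a["color"][150:240,160:340],(500,250),interpolation=cv2.INTER_CUBIC),cv2.resize(b["color"][120:280,200:320],(188,250),interpolation=cv2.INTER_CUBIC)]))
for n,im in(("top",a),("side",b)):
    m=xyzmap(im)
    for d in spotter.silhouettes(n,"nugget0")[:5]: print(n,d["score"],d["bbox"],np.nanmedian(m[d["mask"]],axis=0).round(3))
P=cloud(a)[0]; Q=P[(abs(P[:,0]-.447)<.08)&(abs(P[:,1]+.296)<.08)&(P[:,2]>.022)&(P[:,2]<.045)]
print(len(Q),cv2.minEnclosingCircle(Q[:,:2].astype(np.float32)))
E
```

```text
t 36.7 pos [ 0.5009 -0.2399  0.2629] tool shift mm [144.8 132.9  60.5] rows 5.0
turn deg [-0.24  0.65 34.11]
q [0.975, 0.453, -0.901, 1.596, 0.38, 1.27, 0.803] F [ 0.12  0.12 -2.13] open 0.204
side 0.4 [264.2, 142.8, 7.2, 9.3] [ 0.466 -0.31   0.033]
72 ((0.434123694896698, -0.2574607729911804), 0.05374842509627342)
```

View pics/s12.png

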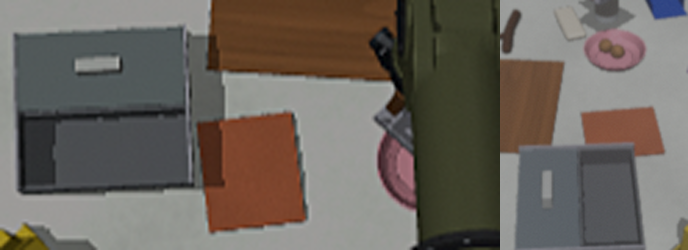

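Both nuggets are in the saucer (side crop (605,45) and (617,52)) and the tray is empty. Now I put the scoop back on its tile.

```bash
python3 - <<'E'
from h import *
a=shot("top"); h=cv2.cvtColor(a["color"],cv2.COLOR_BGR2HSV)
m=((h[...,0]<12)&(h[...,1]>110)); m[:,:225]=0; m[:,285:]=0; m[:183]=0; m[:,:]&=True; m[245:]=0
k,l,s,c=cv2.connectedComponentsWithStats(m.astype(np.uint8)); i=1+np.argmax(s[1:,4]); v,u=np.nonzero(l==i)
W=np.array([ray(a,x,y,.008)[:2] for x,y in zip(u,v)],np.float32)*1000
print(len(W),cv2.minAreaRect(W))
E
```

```text
1353 ((438.8335876464844, -59.933921813964844), (147.90951538085938, 128.00991821289062), 6.415469646453857)
```

move_arm(
  deltas=[
    [0,0,0,0,0,6.8],
    [0,0,0,0,0,6.8],
    [0,0,0,0,0,6.8],
    [0,0,0,0,0,6.8],
    [0,0,0,0,0.6,6.9],
    [0,0,0,0,0,0],
  ],
)

```text
clock: 37.55
tcp_pos: [0.4989, -0.2432, 0.26]
tcp_rot: [-3.141, -0.007, 1.761]
wrist_force: [0.5, -0.1, -1.6]
opening: 0.205
grasp_force: 60.4
```

```bash
python3 - <<'E'
from h import *
plan(.4912,-.0443,.12,101.3)
E
```

```text
t 37.5 pos [ 0.4989 -0.2432  0.26  ] tool shift mm [195.8  30.  141.3] rows 5.0
turn deg [-0.01 -0.38 -0.4 ]
q [0.902, 0.425, -0.745, 1.592, 0.293, 1.245, 0.296] F [ 0.52 -0.14 -1.65] open 0.205
```

move_arm(
  deltas=[
    [38,5,0,0,-0.4,-0.4],
    [38,5,0,0,0,0],
    [38,5,0,0,0,0],
    [38,5,0,0,0,0],
    [39,4,0,0,0,0],
    [0,0,0,0,0,0],
    [0,0,45,0,0,0],
    [0,0,45,0,0,0],
    [0,0,45,0,0,0],
    [0,0,40,0,0,0],
    [0,0,18,0,0,0],
    [0,0,0,0,0,0],
  ],
)

```text
clock: 38.75
tcp_pos: [0.4834, -0.0505, 0.065]
tcp_rot: [-3.137, -0.002, 1.775]
wrist_force: [-0.3, -0.5, -1.8]
opening: 0.204
grasp_force: 60.4
```

```bash
python3 - <<'E'
from h import *
plan(.486,-.049,.0595,101.3)
E
```

```text
t 38.8 pos [ 0.4834 -0.0505  0.065 ] tool shift mm [1.  2.9 5.5] rows 1.0
turn deg [-0.27 -0.09  0.4 ]
q [0.505, 0.542, -0.665, 2.038, 0.497, 0.729, -0.269] F [-0.34 -0.49 -1.77] open 0.204
```

move_arm(
  deltas=[
    [0,0,3,0,0,0],
    [0,0,2,0,0,0],
    [0,0,1,0,0,0],
    [0,0,0,0,0,0],
  ],
)

```text
clock: 39.15
tcp_pos: [0.4859, -0.0496, 0.0621]
tcp_rot: [3.14, 0.001, 1.774]
wrist_force: [-0.2, -0.0, -1.8]
opening: 0.205
grasp_force: 60.5
```

move_arm(
  deltas=[
    [0,0,0,0,0,0],
    [0,0,0,0,0,0],
    [0,0,0,0,0,0],
    [0,0,0,0,0,0],
    [0,0,-30,0,0,0],
    [0,0,-40,0,0,0],
    [0,0,-45,0,0,0],
    [0,0,-40,0,0,0],
    [0,0,0,0,0,4.7],
    [0,0,0,0,0,4.7],
    [0,0,0,0,0,0],
  ],
  grip=85,
)

```text
clock: 40.25
tcp_pos: [0.4854, -0.0494, 0.2167]
tcp_rot: [3.141, 0.001, 1.609]
wrist_force: [0.6, 0.2, -0.8]
opening: 0.996
grasp_force: 0.0
```

```bash
python3 - <<'E'
from h import *
plan(.5725,.140,.21,92)
for im in(shot("side"),):
    P=cloud(im)[0]
    for nm,z in(("tip",(.118,.13)),("walls",(.033,.042))):
        Q=P[(P[:,2]>z[0])&(P[:,2]<z[1])&(P[:,0]>.36)&(P[:,0]<.53)&(P[:,1]>-.14)&(P[:,1]<.012)]
        print(nm,len(Q),cv2.minAreaRect(Q[:,:2].astype(np.float32)*1000))
E
```

```text
t 40.2 pos [ 0.4854 -0.0494  0.2167] tool shift mm [185.9  94.2   6.5] rows 5.0
turn deg [0.03 0.06 0.16]
q [0.602, 0.348, -0.757, 1.832, 0.272, 1.067, -0.221] F [ 0.55  0.25 -0.78] open 0.996
tip 71 ((484.0774230957031, -49.213287353515625), (17.171953201293945, 45.66633987426758), 10.839621543884277)
walls 106 ((453.1915283203125, -54.680908203125), (82.08692169189453, 87.62619018554688), 12.266830444335938)
```

move_arm(
  deltas=[
    [37,19,0,0,0,0],
    [37,19,0,0,0,0],
    [37,19,0,0,0,0],
    [37,19,0,0,0,0],
    [38,18,0,0,0,0],
    [0,0,0,0,0,0],
    [0,0,45,0,0,0],
    [0,0,45,0,0,0],
    [0,0,45,0,0,0],
    [0,0,30,0,0,0],
    [0,0,12,0,0,0],
    [0,0,0,0,0,0],
  ],
)

```text
clock: 41.5
tcp_pos: [0.571, 0.1395, 0.0378]
tcp_rot: [-3.138, 0.001, 1.611]
wrist_force: [-0.4, -0.6, 0.2]
opening: 0.996
grasp_force: 0.0
```

move_arm(
  deltas=[
    [0,0,0,0,0,0],
    [0,0,0,0,0,0],
    [0,0,0,0,0,0],
    [0,0,0,0,0,0],
    [0,0,0,0,0,0],
    [0,0,0,0,0,0],
    [0,0,0,0,0,0],
  ],
  grip=5,
)

```text
clock: 42.2
tcp_pos: [0.5728, 0.1402, 0.0403]
tcp_rot: [3.14, 0.001, 1.61]
wrist_force: [-0.4, -1.3, 5.8]
opening: 0.191
grasp_force: 59.4
```

move_arm(
  deltas=[
    [0,-5,0,0,0,0],
    [0,-10,0,0,0,0],
    [0,-10,0,0,0,0],
    [0,-10,0,0,0,0],
    [0,-10,0,0,0,0],
    [0,-10,0,0,0,0],
    [0,-10,0,0,0,0],
    [0,-10,0,0,0,0],
    [0,-10,0,0,0,0],
    [0,-10,0,0,0,0],
    [0,-5,0,0,0,0],
    [0,0,0,0,0,0],
  ],
)

```text
clock: 43.4
tcp_pos: [0.4721, 0.1362, 0.0402]
tcp_rot: [3.14, 0.001, 1.61]
wrist_force: [-1.3, -1.2, 9.5]
opening: 0.194
grasp_force: 59.9
```

move_arm(
  deltas=[
    [0,-2,0,0,0,0],
    [0,-2,0,0,0,0],
    [0,0,0,0,0,0],
  ],
)

```text
clock: 43.7
tcp_pos: [0.4692, 0.1361, 0.0402]
tcp_rot: [3.139, 0.001, 1.61]
wrist_force: [0.3, -1.7, 7.2]
opening: 0.196
grasp_force: 59.7
```

move_arm(
  deltas=[
    [0,-2,0,0,0,0],
    [0,-2,0,0,0,0],
    [0,0,0,0,0,0],
  ],
)

```text
clock: 44.0
tcp_pos: [0.4692, 0.1362, 0.0403]
tcp_rot: [3.133, -0.001, 1.608]
wrist_force: [13.2, -1.1, -5.6]
opening: 0.198
grasp_force: 59.5
```

move_arm(
  deltas=[
    [0,2.5,0,0,0,0],
    [0,0,0,0,0,0],
    [0,0,0,0,0,0],
    [0,0,0,0,0,0],
    [0,0,0,0,0,0],
    [0,0,-30,0,0,0],
    [0,0,-45,0,0,0],
    [0,0,-45,0,0,0],
    [0,0,0,0,0,-8],
    [0,0,0,0,0,-8],
    [0,0,0,0,0,-8],
    [0,0,0,0,0,-8],
  ],
  grip=85,
)

```text
clock: 45.2
tcp_pos: [0.4664, 0.136, 0.1594]
tcp_rot: [-3.141, 0.001, 2.174]
wrist_force: [0.0, 0.1, -1.1]
opening: 0.992
grasp_force: 0.0
```

```bash
cat >> h.py <<'E'
def jars():
    for n in("top","side"):
        im=shot(n); m=xyzmap(im)
        for d in spotter.silhouettes(n,"jar0"):
            P=m[d["mask"]]; P=P[~np.isnan(P[:,0])]; P=P[P[:,2]>.048]
            if len(P)>20: print(n,round(d["score"],2),"lid",np.r_[(P[:,:2].max(0)+P[:,:2].min(0))/2,np.median(P,axis=0),np.ptp(P[:,:2],axis=0)].round(4))
E
python3 - <<'E'
from h import *
jars()
a=shot("top")
h=cv2.cvtColor(a["color"],cv2.COLOR_BGR2HSV)
d=spotter.silhouettes("top","board")[0]; v,u=np.nonzero(d["mask"]); print(d["score"],d["bbox"])
W=np.array([ray(a,x,y,.008)[:2] for x,y in zip(u,v)],np.float32)*1000; print(cv2.minAreaRect(W))
P=cloud(shot("side"))[0]
Q=P[(P[:,2]>.074)&(P[:,2]<.095)&(P[:,0]>.4)&(P[:,0]<.66)&(P[:,1]>.06)&(P[:,1]<.21)]; print("fin",cv2.minAreaRect(Q[:,:2].astype(np.float32)*1000))
plan(.591,.374,.15,140)
E
```

```text
top 0.74 lid [0.5047 0.3936 0.5046 0.3923 0.0551 0.0538 0.0591]
top 0.67 lid [0.589  0.3733 0.5889 0.3729 0.0556 0.0558 0.0581]
top 0.54 lid [0.414  0.364  0.4152 0.3644 0.0563 0.0553 0.0583]
side 0.96 lid [0.5909 0.3751 0.5903 0.3787 0.0577 0.054  0.0575]
side 0.79 lid [0.4125 0.3673 0.4129 0.37   0.0574 0.0544 0.0543]
side 0.75 lid [0.5042 0.3942 0.5041 0.3972 0.0575 0.0547 0.0566]
0.64 [234.3, 139.0, 76.4, 42.2]
((639.261474609375, -146.17845153808594), (280.42547607421875, 154.44552612304688), 86.25984191894531)
fin ((467.4559631347656, 136.1466064453125), (18.01984977722168, 60.19198226928711), 2.2211170196533203)
t 45.5 pos [0.4666 0.1361 0.1592] tool shift mm [127.3 236.4   9.1] rows 6.0
turn deg [ -0.03   0.03 -15.9 ]
q [0.3, 0.458, -0.919, 1.924, 0.439, 0.975, -0.229] F [ 0.89 -0.54  0.25] open 0.998
```

move_arm(
  deltas=[
    [0,0,0,0,0,-8],
    [0,0,0,0,0,-7.9],
    [8,37,0,0,0,0],
    [8,37,0,0,0,0],
    [8,37,0,0,0,0],
    [8,37,0,0,0,0],
    [8,37,0,0,0,0],
    [9,37,0,0,0,0],
    [9,39,0,0,0,0],
    [0,0,40,0,0,0],
    [0,0,40,0,0,0],
    [0,0,0,0,0,0],
  ],
)

```text
clock: 46.75
tcp_pos: [0.587, 0.371, 0.0731]
tcp_rot: [-3.131, -0.001, 2.446]
wrist_force: [0.2, -1.3, -0.4]
opening: 0.998
grasp_force: 0.0
```

```bash
python3 - <<'E'
from h import *
plan(.590,.374,-.012,140)
E
```

```text
t 46.8 pos [0.587  0.371  0.0731] tool shift mm [-0.4  5.1 85.1] rows 2.0
turn deg [-0.59 -0.05  0.12]
q [-0.182, 0.847, -0.826, 1.447, 0.65, 1.145, -0.242] F [ 0.22 -1.29 -0.45] open 0.998
```

move_arm(
  deltas=[
    [0,4,0,-0.5,0,0],
    [0,0,0,0,0,0],
    [0,0,30,0,0,0],
    [0,0,30,0,0,0],
    [0,0,15,0,0,0],
    [0,0,9,0,0,0],
    [0,0,0,0,0,0],
  ],
)

```text
clock: 47.45
tcp_pos: [0.5926, 0.3772, -0.0047]
tcp_rot: [3.133, 0.0, 2.446]
wrist_force: [-0.0, 0.1, 0.1]
opening: 0.991
grasp_force: 0.0
```

```bash
python3 - <<'E'
from h import *
plan(.590,.374,-.012,140)
b=shot("side"); P=cloud(b)[0]
Q=P[(P[:,2]>.004)&(P[:,2]<.12)&(P[:,0]>.53)&(P[:,0]<.66)&(P[:,1]>.31)&(P[:,1]<.45)]
for z0 in np.arange(0,.12,.01):
    q=Q[(Q[:,2]>=z0)&(Q[:,2]<z0+.01)]
    if len(q): print(round(z0,2),len(q),q.min(0).round(3),q.max(0).round(3))
E
```

```text
t 47.5 pos [ 0.5926  0.3772 -0.0047] tool shift mm [-0.  -4.2  7.3] rows 1.0
turn deg [0.48 0.01 0.12]
q [-0.202, 0.929, -0.779, 1.504, 0.728, 1.005, -0.301] F [-0.01  0.15  0.14] open 0.991
0.0 174 [0.53  0.312 0.004] [0.659 0.45  0.01 ]
0.01 51 [0.53  0.382 0.01 ] [0.613 0.41  0.02 ]
0.02 52 [0.532 0.38  0.02 ] [0.614 0.407 0.03 ]
0.03 81 [0.532 0.337 0.03 ] [0.615 0.421 0.04 ]
0.04 125 [0.532 0.338 0.04 ] [0.626 0.424 0.05 ]
0.05 294 [0.531 0.338 0.05 ] [0.626 0.423 0.06 ]
0.06 43 [0.531 0.347 0.06 ] [0.622 0.424 0.07 ]
0.07 27 [0.535 0.325 0.071] [0.622 0.426 0.08 ]
0.08 122 [0.537 0.323 0.08 ] [0.645 0.44  0.09 ]
0.09 106 [0.536 0.325 0.09 ] [0.645 0.439 0.1  ]
0.1 85 [0.536 0.329 0.1  ] [0.644 0.44  0.11 ]
0.11 80 [0.538 0.33  0.11 ] [0.642 0.437 0.12 ]
```

move_arm(
  deltas=[
    [0,-3,5,0,0,0],
    [0,0,5,0,0,0],
    [0,0,0,0,0,0],
  ],
)

```text
clock: 47.8
tcp_pos: [0.5905, 0.3745, -0.0152]
tcp_rot: [3.134, 0.0, 2.446]
wrist_force: [0.2, -0.5, 0.5]
opening: 0.996
grasp_force: 0.0
```

move_arm(
  deltas=[
    [0,0,0,0,0,0],
    [0,0,0,0,0,0],
    [0,0,0,0,0,0],
    [0,0,0,0,0,0],
    [0,0,0,0,0,0],
    [0,0,-5,0,0,0],
    [0,0,-20,0,0,0],
    [0,0,0,0,0,0],
  ],
  grip=45,
)

```text
clock: 48.6
tcp_pos: [0.5912, 0.3758, 0.0122]
tcp_rot: [3.13, 0.001, 2.446]
wrist_force: [-0.6, 0.6, -1.8]
opening: 0.71
grasp_force: 65.4
```

```bash
python3 - <<'E'
from h import *
plan(.633,-.236,.1,140)
jars()
E
```

```text
t 48.6 pos [0.5912 0.3758 0.0122] tool shift mm [-424.3 -441.8  -92.6] rows 13.0
turn deg [0.66 0.03 0.13]
q [-0.194, 0.907, -0.791, 1.503, 0.714, 1.023, -0.292] F [-0.61  0.6  -1.82] open 0.71
top 0.73 lid [0.4144 0.3639 0.4155 0.3639 0.0559 0.0557 0.0597]
top 0.49 lid [0.5046 0.3938 0.5044 0.3924 0.0555 0.0542 0.0578]
side 0.95 lid [0.5801 0.3781 0.5778 0.3905 0.0791 0.0419 0.0537]
side 0.83 lid [0.5042 0.3946 0.5041 0.3966 0.0576 0.0548 0.0578]
side 0.64 lid [0.4128 0.3672 0.4131 0.3704 0.0574 0.0538 0.0548]
```

move_arm(
  deltas=[
    [0,0,-45,0,0,0],
    [0,0,-45,0,0,0],
    [-15,-15.5,0,0,0,0],
    [-28,-29.2,0,0,0,0],
    [-28,-29.2,0,0,0,0],
    [-28,-29.2,0,0,0,0],
    [-28,-29.2,0,0,0,0],
    [-28,-29.2,0,0,0,0],
    [-28,-29.2,0,0,0,0],
    [-28,-29.2,0,0,0,0],
    [-28,-29.2,0,0,0,0],
    [-28,-29.2,0,0,0,0],
  ],
)

```text
clock: 50.0
tcp_pos: [0.616, -0.0125, 0.097]
tcp_rot: [3.134, -0.0, 2.446]
wrist_force: [0.4, 0.6, -1.5]
opening: 0.707
grasp_force: 66.1
```

move_arm(
  deltas=[
    [-28,-29.2,0,0,0,0],
    [-28,-29.2,0,0,0,0],
    [-28,-29.2,0,0,0,0],
    [-28,-29.2,0,0,0,0],
    [-28,-29.2,0,0,0,0],
    [-17,-17.5,0,0,0,0],
    [0,0,0,0,0,0],
  ],
)

```text
clock: 50.7
tcp_pos: [0.6309, -0.243, 0.0945]
tcp_rot: [3.137, -0.0, 2.438]
wrist_force: [-1.1, -0.7, -1.9]
opening: 0.707
grasp_force: 66.1
```

```bash
python3 - <<'E'
from h import *
plan(.633,-.236,-.002,140)
jars()
E
```

```text
t 50.7 pos [ 0.6309 -0.243   0.0945] tool shift mm [ 2.9  6.2 96.5] rows 2.0
turn deg [ 0.29 -0.01 -0.31]
q [0.803, 0.819, -0.908, 1.496, 0.675, 1.159, 0.643] F [-1.15 -0.7  -1.89] open 0.707
top 0.81 lid [0.4144 0.3639 0.4152 0.3646 0.0559 0.0557 0.0584]
top 0.78 lid [0.5047 0.3937 0.5039 0.3926 0.0555 0.0542 0.0579]
top 0.59 lid [ 0.6141 -0.2347  0.6069 -0.2305  0.1525  0.0367  0.0439]
side 0.96 lid [0.5042 0.3947 0.5041 0.3972 0.0575 0.0548 0.0548]
side 0.7 lid [0.4131 0.3666 0.4129 0.3693 0.0573 0.0563 0.0549]
side 0.62 lid [ 0.6207 -0.2318  0.6201 -0.2145  0.1517  0.0443  0.0588]
```

move_arm(
  deltas=[
    [0,5,30,0,0,0],
    [0,0,30,0,0,0],
    [0,0,12,0,0,0],
    [0,0,0,0,0,0],
  ],
)

```text
clock: 51.3
tcp_pos: [0.6347, -0.2311, 0.0229]
tcp_rot: [3.135, -0.003, 2.448]
wrist_force: [-0.1, -0.7, -1.7]
opening: 0.706
grasp_force: 66.0
```

move_arm(
  deltas=[
    [0,0,5,0,0,0],
    [0,0,5,0,0,0],
    [0,0,0,0,0,0],
  ],
)

```text
clock: 51.6
tcp_pos: [0.636, -0.2324, 0.0149]
tcp_rot: [3.133, 0.001, 2.446]
wrist_force: [-0.4, -0.4, -1.9]
opening: 0.706
grasp_force: 66.1
```

move_arm(
  deltas=[
    [0,0,3,0,0,0],
    [0,0,3,0,0,0],
    [0,0,0,0,0,0],
  ],
)

```text
clock: 51.9
tcp_pos: [0.6357, -0.2324, 0.0083]
tcp_rot: [3.134, -0.0, 2.446]
wrist_force: [-0.9, -0.2, -2.2]
opening: 0.707
grasp_force: 66.0
```

move_arm(
  deltas=[
    [0,0,2,0,0,0],
    [0,0,1,0,0,0],
    [0,0,0,0,0,0],
  ],
)

```text
clock: 52.2
tcp_pos: [0.6359, -0.2323, 0.0054]
tcp_rot: [3.133, 0.0, 2.446]
wrist_force: [-0.0, 0.6, -2.0]
opening: 0.709
grasp_force: 66.1
```

move_arm(
  deltas=[
    [0,0,2,0,0,0],
    [0,0,0,0,0,0],
  ],
)

```text
clock: 52.4
tcp_pos: [0.6358, -0.2323, 0.0033]
tcp_rot: [3.133, 0.0, 2.446]
wrist_force: [0.2, 0.0, -0.9]
opening: 0.71
grasp_force: 66.1
```

move_arm(
  deltas=[
    [0,0,1.5,0,0,0],
    [0,0,0,0,0,0],
  ],
)

```text
clock: 52.6
tcp_pos: [0.6358, -0.2323, 0.0019]
tcp_rot: [3.133, 0.0, 2.446]
wrist_force: [-0.1, -0.3, -1.8]
opening: 0.706
grasp_force: 66.1
```

```bash
python3 - <<'E'
from h import *
plan(.633,-.236,-.002,140)
jars()
E
```

```text
t 52.6 pos [ 0.6358 -0.2323  0.0019] tool shift mm [-0.2 -4.7  3.8] rows 1.0
turn deg [0.47 0.   0.14]
q [0.762, 0.915, -0.846, 1.573, 0.768, 1.009, 0.562] F [-0.11 -0.32 -1.75] open 0.706
top 0.74 lid [0.5046 0.3927 0.5041 0.3919 0.0559 0.0526 0.0597]
top 0.66 lid [ 0.618  -0.2241  0.6125 -0.2188  0.0679  0.0408  0.0436]
top 0.5 lid [0.4143 0.364  0.4154 0.3647 0.0566 0.0555 0.0595]
side 0.78 lid [ 0.6238 -0.2304  0.624  -0.2153  0.0701  0.0411  0.0596]
side 0.73 lid [0.5042 0.3944 0.5041 0.3969 0.0575 0.0548 0.0564]
side 0.68 lid [0.4127 0.3664 0.4129 0.37   0.0575 0.054  0.056 ]
```

move_arm(
  deltas=[
    [0,0,2,0,0,0],
    [0,0,0,0,0,0],
  ],
)

```text
clock: 53.0
tcp_pos: [0.6358, -0.2323, -0.0002]
tcp_rot: [3.133, 0.0, 2.446]
wrist_force: [0.4, 0.0, -1.4]
opening: 0.71
grasp_force: 66.0
```

move_arm(
  deltas=[
    [0,0,1.5,0,0,0],
    [0,0,0,0,0,0],
  ],
)

```text
clock: 53.2
tcp_pos: [0.6359, -0.2323, -0.0016]
tcp_rot: [3.133, 0.0, 2.446]
wrist_force: [0.2, -0.2, -2.8]
opening: 0.709
grasp_force: 66.0
```

move_arm(
  deltas=[
    [0,0,1.5,0,0,0],
    [0,0,0,0,0,0],
  ],
)

```text
clock: 53.4
tcp_pos: [0.6359, -0.2322, -0.0032]
tcp_rot: [3.133, -0.0, 2.446]
wrist_force: [-0.7, -1.4, -1.5]
opening: 0.707
grasp_force: 66.0
```

move_arm(
  deltas=[
    [0,0,1.5,0,0,0],
    [0,0,0,0,0,0],
  ],
)

```text
clock: 53.6
tcp_pos: [0.6359, -0.2322, -0.0046]
tcp_rot: [3.133, 0.0, 2.446]
wrist_force: [-0.2, -0.6, -1.3]
opening: 0.705
grasp_force: 66.0
```

move_arm(
  deltas=[
    [0,0,1.5,0,0,0],
    [0,0,0,0,0,0],
  ],
)

```text
clock: 53.8
tcp_pos: [0.6361, -0.2322, -0.0059]
tcp_rot: [3.133, 0.0, 2.446]
wrist_force: [0.3, 0.1, -2.3]
opening: 0.712
grasp_force: 66.1
```

move_arm(
  deltas=[
    [0,0,1,0,0,0],
    [0,0,0,0,0,0],
  ],
)

```text
clock: 54.0
tcp_pos: [0.6361, -0.2322, -0.006]
tcp_rot: [3.134, 0.001, 2.446]
wrist_force: [-3.2, 1.1, 5.9]
opening: 0.705
grasp_force: 66.8
```

move_arm(
  deltas=[
    [0,0,0,0,0,0],
    [0,0,0,0,0,0],
    [0,0,0,0,0,0],
    [0,0,0,0,0,0],
    [0,0,-20,0,0,0],
    [0,0,-40,0,0,0],
    [0,0,-45,0,0,0],
    [20,16,0,0,0,0],
    [36,28,0,0,0,0],
    [36,28,0,0,0,0],
    [36,28,0,0,0,0],
    [36,28,0,0,0,0],
  ],
  grip=85,
)

```text
clock: 55.2
tcp_pos: [0.591, -0.028, 0.0992]
tcp_rot: [3.133, 0.001, 2.445]
wrist_force: [0.7, 1.0, -0.3]
opening: 0.992
grasp_force: 0.0
```

move_arm(
  deltas=[
    [36,28,0,0,0,0],
    [36,28,0,0,0,0],
    [36,28,0,0,0,0],
    [36,28,0,0,0,0],
    [36,28,0,0,0,0],
    [36,28,0,0,0,0],
    [36,28,0,0,0,0],
    [36,28,0,0,0,0],
    [36,28,0,0,0,0],
    [15,14,0,0,0,0],
    [0,0,0,0,0,0],
  ],
)

```text
clock: 56.3
tcp_pos: [0.4994, 0.3968, 0.1016]
tcp_rot: [3.131, -0.002, 2.452]
wrist_force: [-0.1, 0.1, 0.2]
opening: 0.995
grasp_force: 0.0
```

```bash
python3 - <<'E'
from h import *
jars()
plan(.5047,.394,-.015,140)
E
```

```text
top 0.72 lid [0.4142 0.3645 0.4156 0.364  0.0558 0.055  0.0571]
top 0.49 lid [ 0.6328 -0.2326  0.6309 -0.2316  0.0634  0.0554  0.0595]
side 0.78 lid [0.4125 0.3665 0.4129 0.3692 0.0572 0.0541 0.0564]
side 0.65 lid [ 0.6329 -0.2319  0.6335 -0.2198  0.0642  0.059   0.0653]
side 0.64 lid [0.5042 0.4021 0.5041 0.3989 0.0575 0.0547 0.0655]
t 56.5 pos [0.5026 0.3903 0.1009] tool shift mm [  0.9   3.3 115.9] rows 3.0
turn deg [0.42 0.07 0.05]
q [-0.219, 0.736, -0.856, 1.614, 0.617, 1.074, -0.375] F [ 0.65  0.07 -0.42] open 0.995
```

move_arm(
  deltas=[
    [1,3,0,0.4,0,0],
    [0,0,30,0,0,0],
    [0,0,30,0,0,0],
    [0,0,30,0,0,0],
    [0,0,15,0,0,0],
    [0,0,10,0,0,0],
    [0,0,0,0,0,0],
  ],
)

```text
clock: 57.2
tcp_pos: [0.5032, 0.3945, -0.0145]
tcp_rot: [3.142, 0.0, 2.445]
wrist_force: [0.7, -0.1, -0.3]
opening: 0.995
grasp_force: 0.0
```

move_arm(
  deltas=[
    [0,0,0,0,0,0],
    [0,0,0,0,0,0],
    [0,0,0,0,0,0],
    [0,0,0,0,0,0],
    [0,0,0,0,0,0],
    [0,0,0,0,0,0],
  ],
  grip=45,
)

```text
clock: 57.8
tcp_pos: [0.5038, 0.3958, -0.0118]
tcp_rot: [3.138, 0.001, 2.446]
wrist_force: [-1.1, -0.4, 6.0]
opening: 0.705
grasp_force: 65.4
```

move_arm(
  deltas=[
    [0,0,-5,0,0,0],
    [0,0,-30,0,0,0],
    [0,0,-45,0,0,0],
    [0,0,-40,0,0,0],
    [0,0,0,0,0,0],
  ],
)

```text
clock: 58.3
tcp_pos: [0.5046, 0.3981, 0.1128]
tcp_rot: [3.131, 0.001, 2.446]
wrist_force: [0.3, 1.0, -1.8]
opening: 0.708
grasp_force: 65.9
```

```bash
python3 - <<'E'
from h import *
jars()
plan(.640,-.142,.1,140)
E
```

```text
top 0.8 lid [ 0.6326 -0.2322  0.6321 -0.232   0.0631  0.055   0.0587]
top 0.79 lid [0.4137 0.3643 0.4126 0.3654 0.0555 0.0547 0.0592]
side 0.91 lid [0.4135 0.3675 0.4128 0.37   0.0572 0.0557 0.0545]
side 0.79 lid [0.4936 0.4007 0.4906 0.4144 0.1664 0.0406 0.0477]
side 0.71 lid [ 0.6344 -0.2301  0.6326 -0.2206  0.0642  0.0569  0.0555]
t 58.5 pos [0.5028 0.3938 0.1051] tool shift mm [-448.8 -323.2    5.7] rows 12.0
turn deg [-0.04  0.04  0.13]
q [-0.227, 0.739, -0.857, 1.594, 0.61, 1.097, -0.369] F [ 1.31 -0.45 -2.45] open 0.701
```

move_arm(
  deltas=[
    [-16,-11.5,0,0,0,0],
    [-32,-23,0,0,0,0],
    [-32,-23,0,0,0,0],
    [-32,-23,0,0,0,0],
    [-32,-23,0,0,0,0],
    [-32,-23,0,0,0,0],
    [-32,-23,0,0,0,0],
    [-32,-23,0,0,0,0],
    [-32,-23,0,0,0,0],
    [-32,-23,0,0,0,0],
    [-32,-23,0,0,0,0],
    [-32,-23,0,0,0,0],
  ],
)

```text
clock: 59.7
tcp_pos: [0.6152, -0.046, 0.1042]
tcp_rot: [-3.141, -0.002, 2.446]
wrist_force: [1.7, -0.6, -1.9]
opening: 0.705
grasp_force: 65.8
```

move_arm(
  deltas=[
    [-32,-23,0,0,0,0],
    [-32,-23,0,0,0,0],
    [-17,-12.5,0,0,0,0],
    [0,0,0,0,0,0],
    [0,0,0,0,0,0],
  ],
)

```text
clock: 60.2
tcp_pos: [0.6396, -0.1408, 0.1042]
tcp_rot: [3.141, -0.003, 2.445]
wrist_force: [0.1, 0.8, -2.2]
opening: 0.706
grasp_force: 65.8
```

```bash
python3 - <<'E'
from h import *
plan(.640,-.142,.006,140)
E
```

```text
t 60.2 pos [ 0.6396 -0.1408  0.1042] tool shift mm [-1.3 -0.7 98.2] rows 2.0
turn deg [ 0.03 -0.15  0.09]
q [0.666, 0.781, -0.91, 1.545, 0.654, 1.145, 0.493] F [ 0.09  0.76 -2.16] open 0.706
```

move_arm(
  deltas=[
    [0,0,35,0,0,0],
    [0,0,35,0,0,0],
    [0,0,20,0,0,0],
    [0,0,9,0,0,0],
    [0,0,0,0,0,0],
  ],
)

```text
clock: 60.7
tcp_pos: [0.6399, -0.1392, 0.0057]
tcp_rot: [3.141, -0.002, 2.448]
wrist_force: [0.4, -0.0, -1.9]
opening: 0.705
grasp_force: 65.7
```

move_arm(
  deltas=[
    [0,0,2,0,0,0],
    [0,0,2,0,0,0],
    [0,0,0,0,0,0],
  ],
)

```text
clock: 61.0
tcp_pos: [0.6412, -0.1408, 0.0038]
tcp_rot: [3.14, 0.002, 2.446]
wrist_force: [-1.7, -0.6, -2.1]
opening: 0.704
grasp_force: 65.8
```

move_arm(
  deltas=[
    [0,0,2,0,0,0],
    [0,0,0,0,0,0],
  ],
)

```text
clock: 61.2
tcp_pos: [0.6408, -0.1409, 0.0011]
tcp_rot: [3.14, 0.001, 2.446]
wrist_force: [-0.7, 0.2, -1.9]
opening: 0.702
grasp_force: 65.8
```

move_arm(
  deltas=[
    [0,0,1.5,0,0,0],
    [0,0,0,0,0,0],
  ],
)

```text
clock: 61.4
tcp_pos: [0.6406, -0.1408, -0.0007]
tcp_rot: [3.14, 0.0, 2.446]
wrist_force: [0.1, 1.2, -2.0]
opening: 0.706
grasp_force: 65.8
```

move_arm(
  deltas=[
    [0,0,2,0,0,0],
    [0,0,0,0,0,0],
  ],
)

```text
clock: 61.6
tcp_pos: [0.6406, -0.1408, -0.0029]
tcp_rot: [3.141, -0.0, 2.446]
wrist_force: [-0.4, 1.0, -1.7]
opening: 0.705
grasp_force: 65.8
```

move_arm(
  deltas=[
    [0,0,1.5,0,0,0],
    [0,0,0,0,0,0],
  ],
)

```text
clock: 61.8
tcp_pos: [0.6408, -0.1407, -0.0037]
tcp_rot: [3.14, 0.001, 2.446]
wrist_force: [-1.2, 1.0, 1.6]
opening: 0.706
grasp_force: 66.0
```

move_arm(
  deltas=[
    [0,0,1,0,0,0],
    [0,0,0,0,0,0],
  ],
)

```text
clock: 62.0
tcp_pos: [0.6409, -0.1408, -0.0038]
tcp_rot: [3.14, 0.001, 2.446]
wrist_force: [-4.1, -1.1, 9.3]
opening: 0.703
grasp_force: 66.8
```

move_arm(
  deltas=[
    [0,0,0,0,0,0],
    [0,0,0,0,0,0],
    [0,0,0,0,0,0],
    [0,0,0,0,0,0],
    [0,0,-20,0,0,0],
    [0,0,-40,0,0,0],
    [0,0,-45,0,0,0],
    [19,9,0,0,0,0],
    [38,18.4,0,0,0,0],
    [38,18.4,0,0,0,0],
    [38,18.4,0,0,0,0],
    [38,18.4,0,0,0,0],
  ],
  grip=85,
)

```text
clock: 63.2
tcp_pos: [0.5615, 0.0335, 0.1001]
tcp_rot: [3.14, 0.0, 2.446]
wrist_force: [0.6, 1.1, -0.9]
opening: 0.996
grasp_force: 0.0
```

move_arm(
  deltas=[
    [38,18.4,0,0,0,0],
    [38,18.4,0,0,0,0],
    [38,18.4,0,0,0,0],
    [38,18.4,0,0,0,0],
    [38,18.4,0,0,0,0],
    [38,18.4,0,0,0,0],
    [38,18.4,0,0,0,0],
    [38,18.4,0,0,0,0],
    [25,12,0,0,0,0],
    [0,0,0,0,0,0],
    [0,0,0,0,0,0],
  ],
)

```text
clock: 64.3
tcp_pos: [0.4115, 0.3655, 0.1]
tcp_rot: [3.141, 0.001, 2.447]
wrist_force: [0.3, 0.5, 0.4]
opening: 0.995
grasp_force: 0.0
```

```bash
python3 - <<'E'
from h import *
jars()
plan(.4138,.366,-.015,140)
E
```

```text
top 0.74 lid [ 0.4829 -0.0494  0.4796 -0.0492  0.1188  0.0242  0.0437]
top 0.62 lid [ 0.6301 -0.2324  0.6294 -0.2318  0.0623  0.0526  0.059 ]
top 0.61 lid [ 0.6384 -0.1416  0.6378 -0.1428  0.0636  0.0589  0.0557]
side 0.9 lid [0.4126 0.3752 0.4115 0.3725 0.0573 0.0548 0.0696]
side 0.87 lid [ 0.6327 -0.2149  0.6336 -0.2204  0.0643  0.0595  0.0975]
side 0.79 lid [ 0.6409 -0.1398  0.6402 -0.1326  0.0655  0.0605  0.063 ]
t 64.5 pos [0.4128 0.3638 0.0999] tool shift mm [  0.7   2.3 114.9] rows 3.0
turn deg [0.04 0.06 0.01]
q [-0.216, 0.63, -0.883, 1.842, 0.593, 0.955, -0.491] F [-0.27 -0.16  0.05] open 0.994
```

move_arm(
  deltas=[
    [1,2,0,0,0,0],
    [0,0,30,0,0,0],
    [0,0,30,0,0,0],
    [0,0,30,0,0,0],
    [0,0,15,0,0,0],
    [0,0,10,0,0,0],
    [0,0,0,0,0,0],
  ],
)

```text
clock: 65.2
tcp_pos: [0.4124, 0.3673, -0.0155]
tcp_rot: [3.141, 0.0, 2.446]
wrist_force: [-0.5, 0.9, -0.3]
opening: 0.995
grasp_force: 0.0
```

move_arm(
  deltas=[
    [0,0,0,0,0,0],
    [0,0,0,0,0,0],
    [0,0,0,0,0,0],
    [0,0,0,0,0,0],
    [0,0,0,0,0,0],
    [0,0,0,0,0,0],
  ],
  grip=45,
)

```text
clock: 65.8
tcp_pos: [0.413, 0.3682, -0.0132]
tcp_rot: [3.138, 0.001, 2.446]
wrist_force: [-1.7, -1.6, 5.8]
opening: 0.707
grasp_force: 64.5
```

move_arm(
  deltas=[
    [0,0,-5,0,0,0],
    [0,0,-30,0,0,0],
    [0,0,-45,0,0,0],
    [0,0,-40,0,0,0],
    [0,0,0,0,0,0],
  ],
)

```text
clock: 66.3
tcp_pos: [0.4138, 0.3705, 0.1109]
tcp_rot: [3.131, 0.001, 2.446]
wrist_force: [0.2, 0.5, -2.2]
opening: 0.707
grasp_force: 66.1
```

```bash
python3 - <<'E'
from h import *
jars()
plan(.645,-.052,.1,140)
E
```

```text
top 0.79 lid [ 0.6366 -0.1413  0.6359 -0.1424  0.0629  0.0541  0.0557]
top 0.48 lid [ 0.6323 -0.2325  0.6307 -0.2316  0.0635  0.054   0.0591]
side 0.92 lid [0.4047 0.3725 0.4008 0.3889 0.1654 0.0503 0.0519]
side 0.86 lid [ 0.6421 -0.1413  0.6397 -0.1324  0.0652  0.0584  0.0598]
side 0.76 lid [ 0.6328 -0.205   0.6331 -0.2198  0.0645  0.0597  0.1091]
side 0.18 lid [ 0.4739  0.1648  0.4822 -0.031   0.1005  0.0401  0.4735]
t 66.5 pos [0.4122 0.3664 0.1043] tool shift mm [-447.  -171.8    4.8] rows 10.0
turn deg [-0.01  0.05  0.12]
q [-0.219, 0.627, -0.887, 1.833, 0.586, 0.967, -0.487] F [ 0.22  0.19 -1.53] open 0.711
```

move_arm(
  deltas=[
    [-18,-7,0,0,0,0],
    [-37,-14.2,0,0,0,0],
    [-37,-14.2,0,0,0,0],
    [-37,-14.2,0,0,0,0],
    [-37,-14.2,0,0,0,0],
    [-37,-14.2,0,0,0,0],
    [-37,-14.2,0,0,0,0],
    [-37,-14.2,0,0,0,0],
    [-37,-14.2,0,0,0,0],
    [-37,-14.2,0,0,0,0],
    [-37,-14.2,0,0,0,0],
    [-37,-14.2,0,0,0,0],
  ],
)

```text
clock: 67.7
tcp_pos: [0.6336, -0.0321, 0.1031]
tcp_rot: [-3.141, -0.002, 2.446]
wrist_force: [0.1, -0.2, -0.5]
opening: 0.709
grasp_force: 65.9
```

move_arm(
  deltas=[
    [-22,-8.6,0,0,0,0],
    [0,0,0,0,0,0],
    [0,0,0,0,0,0],
  ],
)

```text
clock: 68.0
tcp_pos: [0.6444, -0.0512, 0.1031]
tcp_rot: [-3.142, -0.003, 2.445]
wrist_force: [-0.4, 1.0, -0.8]
opening: 0.705
grasp_force: 65.9
```

move_arm(
  deltas=[
    [0,0,35,0,0,0],
    [0,0,35,0,0,0],
    [0,0,20,0,0,0],
    [0,0,9,0,0,0],
    [0,0,0,0,0,0],
  ],
)

```text
clock: 68.5
tcp_pos: [0.6442, -0.0496, 0.0048]
tcp_rot: [3.141, -0.002, 2.448]
wrist_force: [-0.5, -0.4, -1.4]
opening: 0.708
grasp_force: 65.9
```

move_arm(
  deltas=[
    [0,0,2,0,0,0],
    [0,0,2,0,0,0],
    [0,0,0,0,0,0],
  ],
)

```text
clock: 68.8
tcp_pos: [0.6459, -0.0508, 0.0028]
tcp_rot: [3.14, 0.001, 2.446]
wrist_force: [-0.1, -0.5, -1.7]
opening: 0.706
grasp_force: 65.9
```

Contact should come near TCP z -0.005.

move_arm(
  deltas=[
    [0,0,2,0,0,0],
    [0,0,2,0,0,0],
    [0,0,0,0,0,0],
  ],
)

```text
clock: 69.1
tcp_pos: [0.6453, -0.051, -0.0022]
tcp_rot: [3.141, 0.0, 2.446]
wrist_force: [0.1, -0.7, -2.4]
opening: 0.708
grasp_force: 65.9
```

move_arm(
  deltas=[
    [0,0,2,0,0,0],
    [0,0,0,0,0,0],
  ],
)

```text
clock: 69.3
tcp_pos: [0.6453, -0.0509, -0.0042]
tcp_rot: [3.14, 0.0, 2.446]
wrist_force: [-0.3, 0.7, -1.8]
opening: 0.707
grasp_force: 65.9
```

move_arm(
  deltas=[
    [0,0,1.5,0,0,0],
    [0,0,0,0,0,0],
  ],
)

```text
clock: 69.5
tcp_pos: [0.6456, -0.0508, -0.0051]
tcp_rot: [3.14, 0.001, 2.446]
wrist_force: [-1.3, -1.2, 2.1]
opening: 0.71
grasp_force: 66.2
```

move_arm(
  deltas=[
    [0,0,0,0,0,0],
    [0,0,0,0,0,0],
    [0,0,0,0,0,0],
    [0,0,0,0,0,0],
    [0,0,-20,0,0,0],
    [0,0,-40,0,0,0],
    [0,0,-45,0,0,0],
    [30,-5,-20,0,0,0],
    [40,-10,-20,0,0,0],
    [40,-10,0,0,0,0],
    [40,-10,0,0,0,0],
    [40,-10,0,0,0,0],
  ],
  grip=85,
)

```text
clock: 70.7
tcp_pos: [0.4691, 0.0369, 0.1396]
tcp_rot: [3.14, 0.001, 2.446]
wrist_force: [-0.3, 0.6, 0.6]
opening: 0.994
grasp_force: 0.0
```

move_arm(
  deltas=[
    [40,-10,0,0,0,0],
    [0,0,0,0,0,0],
    [0,0,0,0,0,0],
    [0,0,0,0,0,0],
    [0,0,0,0,0,0],
    [0,0,0,0,0,0],
    [0,0,0,0,0,0],
  ],
)

```text
clock: 71.4
tcp_pos: [0.4338, 0.0541, 0.1392]
tcp_rot: [3.14, -0.0, 2.445]
wrist_force: [0.3, 0.6, -0.2]
opening: 0.999
grasp_force: 0.0
```

```bash
python3 - <<'E'
from h import *
jars()
a=shot("top"); b=shot("side")
cv2.imwrite("pics/end.png",np.hstack([cv2.resize(a["color"][100:270,100:400],(460,261)),cv2.resize(b["color"][90:330,130:360],(340,355))[:261]]) if 0 else np.hstack([cv2.resize(a["color"][90:270,100:400],(440,264)),cv2.resize(b["color"][90:330,130:360],(253,264))]))
P=cloud(b)[0]
Q=P[(P[:,2]>.074)&(P[:,2]<.095)&(P[:,0]>.4)&(P[:,0]<.53)&(P[:,1]>.06)&(P[:,1]<.21)]; print("fin",cv2.minAreaRect(Q[:,:2].astype(np.float32)*1000)[0])
for n,im in(("top",a),("side",b)):
    m=xyzmap(im)
    for t in("nugget0","saucer","scoop"):
        for d in spotter.silhouettes(n,t)[:2]: print(n,t,round(d["score"],2),np.nanmedian(m[d["mask"]],axis=0).round(3))
plan(.6,.1,.2)
E
```

```text
top 0.81 lid [ 0.6391 -0.1413  0.6384 -0.1426  0.063   0.0574  0.0559]
top 0.63 lid [ 0.6335 -0.2327  0.6323 -0.2317  0.0632  0.0572  0.0594]
top 0.48 lid [ 0.6415 -0.0526  0.6414 -0.0542  0.0625  0.0576  0.0556]
side 0.96 lid [ 0.6464 -0.0512  0.6447 -0.0435  0.0652  0.0589  0.0607]
side 0.88 lid [ 0.642  -0.1195  0.6401 -0.13    0.0656  0.0577  0.0916]
side 0.8 lid [ 0.633  -0.2325  0.6333 -0.2202  0.0639  0.0593  0.0617]
fin (467.5004577636719, 136.4839630126953)
top nugget0 0.61 [ 0.468 -0.316  0.031]
top saucer 0.93 [ 0.449 -0.296  0.015]
top saucer 0.63 [ 0.549 -0.419  0.016]
top scoop 0.79 [ 0.322 -0.512  0.005]
top scoop 0.73 [ 0.236 -0.324  0.081]
side saucer 0.48 [ 0.483 -0.302  0.02 ]
side scoop 0.93 [ 0.304 -0.518  0.006]
side scoop 0.87 [ 0.226 -0.31   0.009]
t 72.0 pos [0.4335 0.0542 0.1394] tool shift mm [-98.5 141.9 -60.4] rows 4.0
q [0.559, 0.446, -1.042, 2.066, 0.495, 0.9, 0.114] F [-0.07  0.6  -0.18] open 0.998
```

View pics/end.png

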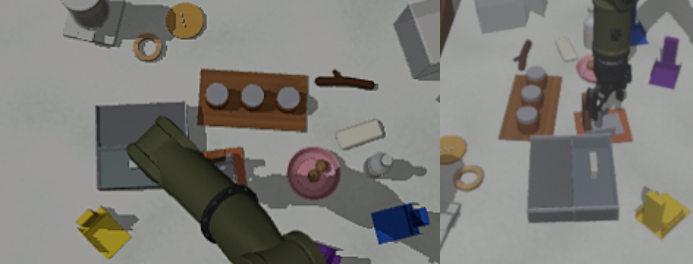

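The picture shows three jars upright on the board at (216,95), (252,97) and (288,98), both nuggets in the saucer at (316,170), the cover shut and the scoop on its tile.

```bash
python3 -c "
from plant import ticket
print(ticket.sign_off())"
```

```text
the job is handed in; nothing more can be done
None
```

The job is handed in, with no verdict returned: the last pictures show both nuggets in the saucer, the cover shut to its stop, the scoop on its tile and all three jars upright on the board, and no jar was seen knocked aside.

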